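# Fit the roller in the relief press and set its pressure dial

### The arm

A 6-joint arm with a two-finger parallel gripper is mounted at the origin on the work surface. World frame = base frame: x ahead of the robot, y to its left, z up, the work surface at z = 0. Lengths are in mm, angles in rad, forces in N, time in s.
With the tool pointing down it reaches from about 350 to 725 mm from the base axis. Payload 6 kg.
Tool frame: the origin (TCP) lies on the centre line of the jaws, within the pads' length; the fingertips stand 14 mm ahead of it and the grasp point (between the pads) lies 5 mm behind it (env.tip_extent is the distance from the TCP to the fingertips, in mm); z points along the fingers, x is the direction in which the jaws open and shut, and the axes are right-handed (so a half turn about z gives the same grasp; the last joint's range is limited). The gripper opens to 85 mm and grips with 20 to 120 N. Pads are 22 mm wide; open, the fingers measure 114 mm over their backs; the gripper's body (76 mm by 85 mm) begins 54 mm behind the grasp point. The pads swing forward as they close: fully open they stand 13 mm farther back than shut.
Start: joints at [1.53, 0.04, 0.085, 0, -1.615, -0.334], TCP at [219.625, 558.337, 245.261] pointing down, gripper open.
Joint ranges: [-2.56, 2.56], [-1.29, 2.01], [-1.08, 1.49], [-3.29, 1.98], [-2.81, -0.18], [-2.99, 2.99]. Speed limits (rad/s): [2.57, 2.57, 3.01, 3.14, 3.14, 3.14].

### API

Orientations are given as a unit quaternion [x, y, z, w].
In Python, from cell import env gives the robot as it stands.
- The arm moves only by the tool carry_out, never from a script. Its argument "series" is a list of rows, each an object with "translation": the shift along the tool's x, y, z in mm, a list of three; "yaw": the turn about the tool's z in rad. A call has 1 to 5 rows; each row is the pose to reach, as a shift and turn from the pose commanded when the call began, along the tool's axes at that moment; what a row does not reach only later rows make up. A row lasts 1/12 s, in which the tool goes at most 41.7 mm and 7.16 degrees, less where a joint would pass 70% of its speed; a pose out of reach is approached as far as the arm can. A call with a gripper value outside its range is refused whole. "grip" is the closure, from 0 (fully open) to 1 (shut), set as the call begins (left out, the last holds). The fingers move at their own pace and stop on an object; "newtons" is the grip in N (left out, the last holds). Time passes only in rows, so rows that repeat a pose let the fingers close. It gives the time, the measured TCP pose, the force and the opening at its end, in the units of the state.
- env.state(): the state, without advancing time (a new reading comes with each control period).
- env.camera(name): name is "scene" or "top" or "wrist"; returns a dict with "pixels" (400x640x3 uint8, red, green, blue), "vertical_fov" (degrees; the focal length in pixels is half the picture's height over the tangent of half this angle, whatever the lens; pixels are square), "cx", "cy" (the principal point, pixels), "k1" (the pictures are not rectified: a ray, as slopes to the right and down, at radius r is drawn at 1 + k1 r^2 times it, then the intrinsics apply), "R" (3x3) and "t" (3): a world point X has camera coordinates R X + t. Camera axes: x right, y down, z forward; pixel columns grow to the right and rows downward; lengths in mm; the calibration is good to about 2 mm. A picture is of the moment at which its call begins. There is no depth.
- env.sign_off(): hands the job in, once; it reports no verdict.
The state is a dict: "t": time; "joint_positions": joint angles; "qvel": joint speeds; "joint_torque": joint torques, N m; "tool_pos": TCP position; "eef_rot": TCP orientation; "ft_force": force on the tool from outside, world axes, zero at the start; "moment": the same for the moment, N m; "width": finger opening in mm.
Only numpy, scipy, OpenCV 4.12 (cv2) and the standard library are available. Lean on these libraries where they do the work, as an engineer would, in place of code of your own. Each camera call takes 0.05 s, during which the arm holds its last target.

### The job

Take the rubber roller from its wooden stand and lower it, still held, into the two open bearing slots of the grey press until both axle ends rest fully on the slot bottoms. Then wind the press's dial clockwise until its white pointer lines up with the dark steel clip on the scale, never far past it, and leave everything standing released, without knocking over or shoving the paint jars.

Things in the scene. Friction and masses are not known exactly. Their poses are not given: they have to be found in the camera images.
- press: Grey tabletop press fixed to the table, base 150 x 400 mm, 20 mm high. Origin: centre of the base's underside; z up, y along its length. At local y = -100 mm are the two bearing cheeks, between them a plywood bed (200 mm along x, 120 mm along y, top 30 mm above the table); at local y = +125 mm a housing (180 x 180 mm, top at 70 mm) carries the dial.
- seat (a point): Point midway between the two slots, at the height of the axle's centre when seated (67 mm above the table); the seated axle lies along the press's y. The cheeks stand 72 to 92 mm either side of it, 70 mm wide, tops at 100 mm; each has a slot open at the top: 17 mm wide, entry rounded 6 mm, flat bottom at 60 mm.
- roller: Black rubber roller, 50 mm diameter and 130 mm long, on a steel axle of 14 mm diameter and 200 mm overall (35 mm stands out at each end); 0.35 to 0.7 kg. Origin at its centre, y along the axle; both ends are alike. It starts lying in the stand, axle centre 50 mm above the table, free to roll about its axle.
- axle_a (a point): Point on the roller's axle centre line 90 mm from the roller's centre, one end.
- axle_b (a point): The same at the other end.
- stand: Wooden roller stand fixed to the table, base 90 x 190 x 8 mm, with an open shallow notch (22 mm wide, 10 mm deep) 82 mm either side of its centre that carry the axle; top at 53 mm. Origin: centre of the underside, y along the roller.
- dial_axis (a point): Centre of the dial's upper face, 82 mm above the table, on the vertical axis about which the dial and its handle turn.
- pointer (a point): Outer tip of the white pointer on the black dial disc (144 mm diameter, top 82 mm above the table), 76 mm from the axis. The dial turns 5 rad between stops, clockwise from above being up the scale; the scale's unmarked gap faces the press's -x. Stiff, about 0.2 Nm (5 to 6 N pushed 40 mm from the axis); stays where it is left.
- handle_end (a point): Top of the pointer-side end of the dial's handle, a straight grey bar 98 mm long (49 mm each side of the axis), 15 mm thick, from 83 to 111 mm above the table, with a central boss of 34 mm diameter, 105 mm high. It lies along the pointer but has play: it swings freely up to 0.1 rad either way before it takes the dial along, so the pointer, not the bar, tells the setting.
- clip_mark (a point): Tip of the steel clip fixed on the scale's rim (clip 24 x 12 mm, top 84 mm above the table): the point where the pointer's tip comes when the dial is set, 76 mm from the dial's axis. It lies 1.3 to 4.2 rad clockwise of the pointer at the start.
- clip: The same clip; origin on the dial's axis, 74 mm above the table; its x axis points from the dial's axis to the clip.
- jar_a: Closed paint jar, 48 mm diameter, 62 mm high, left of the press's dial housing; origin at its underside. To be left alone.
- jar_b: Like jar_a, beyond the press, on the stand's side.
- jar_c: Like jar_a, between the robot and the stand.
Mind the look-alikes: they are no part of the job. Of the things like the roller, leave any that is blue or red; of the rest the larger one is meant.

How it is judged:
By the outcome, as a careful person would: the job done as asked, in the order asked, and still so for the second after the job is handed in, with the robot touching nothing.
It also fails if it takes over 66 s, if anything falls off the work surface, if the arm or the gripper's body presses on something with over 40 N, if the wrist force passes 120 N, or if a joint passes its speed limit or range.

## Working session

There is one attempt and no reset: what is moved stays moved. The work goes in short steps, Python scripts to look and compute and a tool call to move; the robot and the scene stay as the last step left them, time stands still between calls to the robot, and variables do not carry over. Pictures are saved under pics/ and viewed, and the job is handed in when it is done.

Besides the shell and the picture viewer there is one more tool, called after "Call:" by a JSON object that holds its "method" and its "body", one argument or row to a line. carry_out: Moves the arm, as the interface text tells. Its arguments: {"type":"object","properties":{"series":{"type":"array","items":{"type":"object","properties":{"translation":{"type":"array","items":{"type":"number"}},"yaw":{"type":"number"}}}},"grip":{"type":"number"},"newtons":{"type":"number"}},"required":["series"]}

```bash
mkdir -p pics; ls
cat > h.py <<'E'
import numpy as np, cv2, json, pickle
from cell import env
def snap(name,fn):
    c=env.camera(name); p=np.asarray(c["pixels"])
    cv2.imwrite(f"pics/{fn}.png",p[:,:,::-1]); pickle.dump({k:c[k] for k in c},open(f"pics/{fn}.pkl","wb")); return c
def load(fn): return pickle.load(open(f"pics/{fn}.pkl","rb"))
def K(c):
    f=200/np.tan(np.radians(c["vertical_fov"])/2); return np.array([[f,0,c["cx"]],[0,f,c["cy"]],[0,0,1.]])
def D(c): return np.array([c["k1"],0,0,0,0.])
def ray(c,uv):
    n=cv2.undistortPoints(np.array(uv,float).reshape(-1,1,2),K(c),D(c)).reshape(-1,2)
    R=np.array(c["R"]);t=np.array(c["t"]).ravel()
    d=np.c_[n,np.ones(len(n))]@R; return -R.T@t,d
def onz(c,uv,z):
    o,d=ray(c,uv); s=(z-o[2])/d[:,2]; return o+d*s[:,None]
def proj(c,X):
    R=np.array(c["R"]);t=np.array(c["t"]).ravel()
    return cv2.projectPoints(np.array(X,float).reshape(-1,1,3),cv2.Rodrigues(R)[0],t,K(c),D(c))[0].reshape(-1,2)
def st():
    s=env.state(); 
    for k in("t","joint_positions","tool_pos","eef_rot","ft_force","width"): print(k,np.round(s[k],3))
    return s
E
python3 - <<'E'
from h import *
for n in("scene","top","wrist"):
    c=snap(n,n+"0"); print(n,c["vertical_fov"],c["k1"],c["cx"],c["cy"],np.round(-np.array(c["R"]).T@np.array(c["t"]).ravel()))
st()
E
```

```text
pics
scene 47.346630720757155 -0.024027793198632522 320.2606158075961 194.20320564765643 [1018. -449. 1140.]
top 48.28578566799531 0.035390534046623054 327.22933342242754 203.5118681376251 [ 392.  -41. 1438.]
wrist 69.3164082382426 0.005159932272129199 321.5443859050686 197.96172275887477 [295. 529. 374.]
t 0.15
joint_positions [ 1.53   0.041  0.084 -0.    -1.616 -0.334]
tool_pos [219.507 558.156 244.488]
eef_rot [-0.563  0.826 -0.    -0.001]
ft_force [0.2   0.295 0.427]
width 85.597
```

View pics/scene0.png

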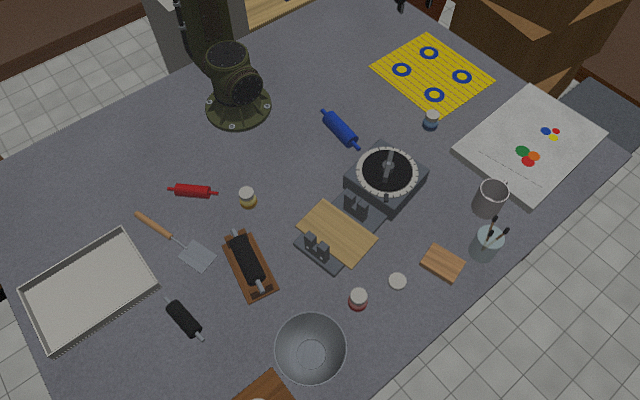

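View pics/top0.png

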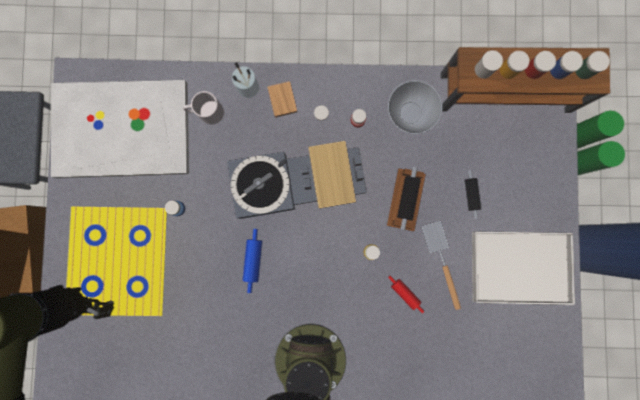

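View pics/wrist0.png

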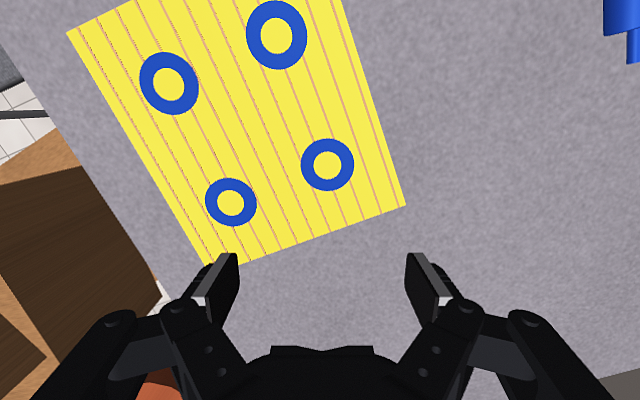

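Candidates for the roller in the top view are black on the wooden stand (406,199), smaller black on the table (473,195), blue (252,262) and red (406,294). The one on the stand is the larger non-coloured one, so I choose it. The press dial is at (260,184) and the jars are at (174,208), (358,118) and (372,253). Next I'll take close crops.

Run:
```python
import cv2
i=cv2.imread("pics/top0.png")
cv2.imwrite("pics/crop1.png",cv2.resize(i[125:245,220:440],(770,420),interpolation=cv2.INTER_CUBIC))
i=cv2.imread("pics/scene0.png")
cv2.imwrite("pics/crop2.png",cv2.resize(i[125:325,210:440],(690,600),interpolation=cv2.INTER_CUBIC))
```

```text
(no output)
```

View pics/crop1.png

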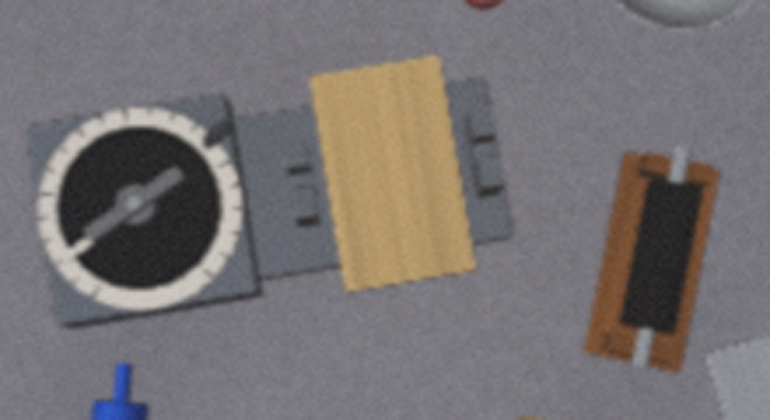

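View pics/crop2.png

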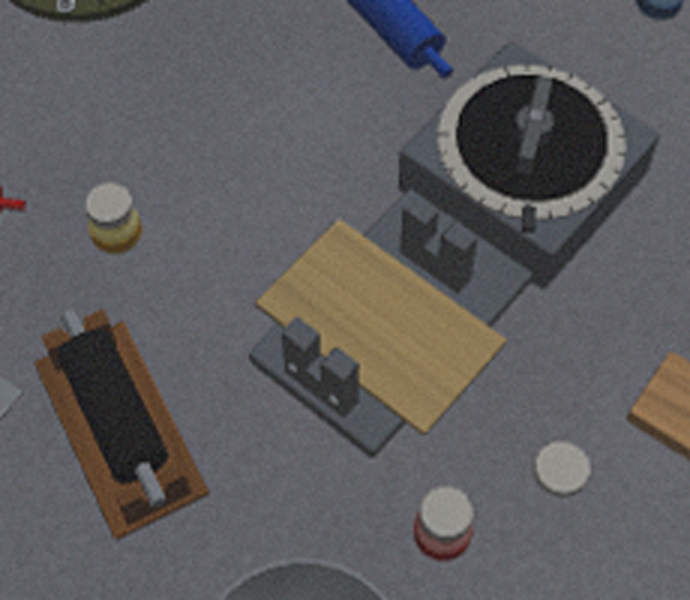

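The close crop confirms it: the big black roller lies in the stand, with axle ends at crop (681,150) and (641,362). The white pointer tip is at (72,252), the clip at (218,132), and the slots are at (303,193) and (487,165). Next is a coarse measurement.

Run:
```python
from h import *
c=load("top0"); s=load("scene0")
f=lambda p:(np.array(p)/3.5+[220-.4,125-.4])
def P(n,p,z): print(n,np.round(onz(c,f(p),z)[0],1))
P("rollA",(681,150),50);P("rollB",(641,362),50);P("rub",(662,255),75)
P("dial",(138,206),82);P("tip",(70,254),82);P("clip",(218,132),84);P("bar1",(90,235),111);P("bar2",(182,174),111)
P("slot1",(303,194),100);P("slot2",(487,165),100)
# housing edges, bed corners
bed=[(310,75),(439,55),(476,270),(346,291)]
b=np.array([onz(c,f(p),30)[0] for p in bed]); print(np.round(b,1), b.mean(0), np.linalg.norm(b[0]-b[1]),np.linalg.norm(b[0]-b[3]))
for n,z,uv in[("a",62,(174,206)),("b",62,(358,117)),("c",62,(372,252))]: print(n,onz(c,[uv],z)[0].round())
g=lambda p:(np.array(p)/3+[210-.33,125-.33])
print("scene dial",onz(s,g((535,125)),95),"rolA",onz(s,g((70,313)),50),onz(s,g((155,502)),50))
w=load("wrist0");S=env.state();
from scipy.spatial.transform import Rotation as Ro
Rt=Ro.from_quat(S["eef_rot"]).as_matrix()
C=-np.array(w["R"]).T@np.array(w["t"]).ravel()
print("cam in tool",Rt.T@(C-S["tool_pos"]),"\ncam axes in tool",(Rt.T@np.array(w["R"]).T).round(3),"\nRt",Rt.round(3))
```

```text
rollA [ 605.6 -316.    50. ]
rollB [ 415.5 -281.3   50. ]
rub [ 508.9 -294.9   75. ]
dial [543.3 163.5  82. ]
tip [500.4 221.4  82. ]
clip [609.3  95.2  84. ]
bar1 [514.6 199.3 111. ]
bar2 [568.2 122.4 111. ]
slot1 [554.2  19.2 100. ]
slot2 [ 582.1 -139.   100. ]
[[ 671.8   18.2   30. ]
 [ 692.3  -99.1   30. ]
 [ 496.3 -135.3   30. ]
 [ 475.3  -18.2   30. ]] [583.9231535 -58.6013508  30.       ] 119.02528600955752 199.848933214043
a [471. 425.  62.]
b [ 760. -137.   62.]
c [ 340. -185.   62.]
scene dial [[545.50168755 164.50852381  95.        ]] rolA [[ 412.19915548 -276.86210112   50.        ]] [[ 606.62033898 -319.30268065   50.        ]]
cam in tool [  -0.40447852  -80.8527051  -129.18988238] 
cam axes in tool [[ 1.    -0.    -0.001]
 [ 0.     0.95   0.312]
 [ 0.001 -0.312  0.95 ]] 
Rt [[-0.366 -0.931 -0.   ]
 [-0.931  0.366 -0.001]
 [ 0.001 -0.    -1.   ]]
```

Two views agree on the dial axis ≈(544,164) and the roller centre ≈(510,-297). The bed centre and the dial axis both give the seat ≈(583,-58). I'll move over the press for a wrist view.

Call:
{"method": "carry_out", "body": {
  "series": [
    {"translation":[20,-28,0],"yaw":0},
    {"translation":[43,-60,0],"yaw":0},
    {"translation":[67,-92,0],"yaw":-0.05},
    {"translation":[91,-124,0],"yaw":-0.1},
    {"translation":[115,-156,0],"yaw":-0.19}
  ]
}}

```text
t: 0.57
tool_pos: [323.1, 392.5, 245.0]
eef_rot: [-0.64, 0.768, -0.0, -0.0]
ft_force: [1.0, -0.4, 0.6]
width: 85.3
```

```bash
cat > go.py <<'E'
import sys
from h import *
from scipy.spatial.transform import Rotation as Ro
def rel(p,S=None):
    S=S or env.state(); R=Ro.from_quat(S["eef_rot"]).as_matrix()
    return R.T@(np.array(p)-S["tool_pos"]), np.arctan2(R[1,0],R[0,0])
if __name__=="__main__":
    S=st(); d,y=rel([float(a) for a in sys.argv[1:4]],S); print("rel",d.round(1),"yaw",y.round(4),np.degrees(y))
E
python3 go.py 570 0 245
```

```text
t 0.567
joint_positions [ 1.279 -0.205 -0.146 -0.    -1.63   0.11 ]
tool_pos [323.138 392.499 244.988]
eef_rot [-0.64   0.768 -0.    -0.   ]
ft_force [ 0.998 -0.423  0.648]
width 85.346
rel [ 3.414e+02 -3.138e+02  1.000e-01] yaw -1.7526 -100.41570356545336
```

Call:
{"method": "carry_out", "body": {
  "series": [
    {"translation":[29,-27,0],"yaw":0},
    {"translation":[57,-53,0],"yaw":0},
    {"translation":[85,-79,0],"yaw":0},
    {"translation":[114,-105,0],"yaw":0},
    {"translation":[142,-131,0],"yaw":0}
  ]
}}

```text
t: 0.98
tool_pos: [425.8, 228.7, 245.4]
eef_rot: [-0.639, 0.769, 0.0, 0.0]
ft_force: [1.8, 0.6, -0.2]
width: 85.1
```

Call:
{"method": "carry_out", "body": {
  "series": [
    {"translation":[29,-27,0],"yaw":0},
    {"translation":[57,-53,0],"yaw":0},
    {"translation":[85,-79,0],"yaw":0},
    {"translation":[110,-101,0],"yaw":0},
    {"translation":[115,-106,0],"yaw":0}
  ]
}}

```text
t: 1.4
tool_pos: [509.7, 94.3, 244.8]
eef_rot: [-0.637, 0.771, -0.0, -0.001]
ft_force: [-0.9, 0.6, -0.9]
width: 85.1
```

Run:
```python
from h import *
st(); snap("wrist","w1"); snap("top","t1")
```

```text
t 1.4
joint_positions [ 5.720e-01 -1.770e-01 -1.230e-01  1.000e-03 -1.627e+00  8.100e-01]
tool_pos [509.712  94.28  244.823]
eef_rot [-0.637  0.771 -0.    -0.001]
ft_force [-0.88   0.645 -0.875]
width 85.132
```

View pics/w1.png

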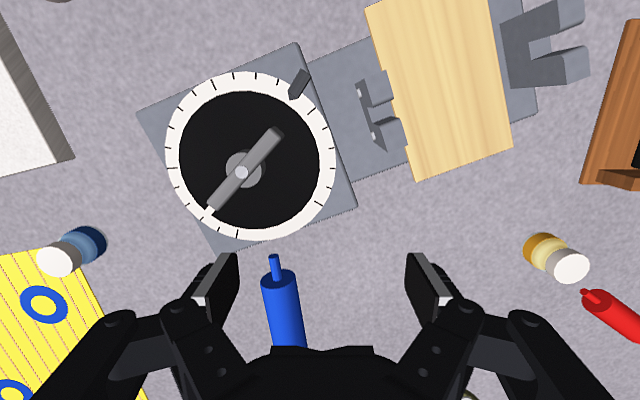

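The wrist view shows the dial disc centred at about (242,160), the pointer tip at (206,215), the clip at (298,85) and the cheeks at (375,115) and (545,45). I'll refine these measurements.

Run:
```python
from h import *
i=cv2.imread("pics/w1.png")
cv2.imwrite("pics/crop3.png",cv2.resize(i[40:250,150:350],(760,798)[:2],interpolation=cv2.INTER_CUBIC)[:600] if 0 else cv2.resize(i[55:250,150:345],(600,600),interpolation=cv2.INTER_CUBIC))
cv2.imwrite("pics/crop4.png",cv2.resize(i[0:190,340:600],(780,570),interpolation=cv2.INTER_CUBIC))
c=load("w1")
# disc: dark region
m=(i.max(2)<60).astype(np.uint8); m[:, :150]=0; m[235:]=0; m[:,345:]=0
cs,_=cv2.findContours(cv2.morphologyEx(m,cv2.MORPH_CLOSE,np.ones((3,3))),cv2.RETR_EXTERNAL,cv2.CHAIN_APPROX_NONE)
k=max(cs,key=cv2.contourArea); h=cv2.convexHull(k)[:,0]
X=onz(c,h.astype(float),82)[:,:2]
A=np.c_[2*X,np.ones(len(X))]; s=np.linalg.lstsq(A,(X**2).sum(1),rcond=None)[0]
print("disc",s[:2],np.sqrt(s[2]+s[0]**2+s[1]**2))
```

```text
disc [544.0080564 163.3769654] 71.21458039413646
```

View pics/crop3.png

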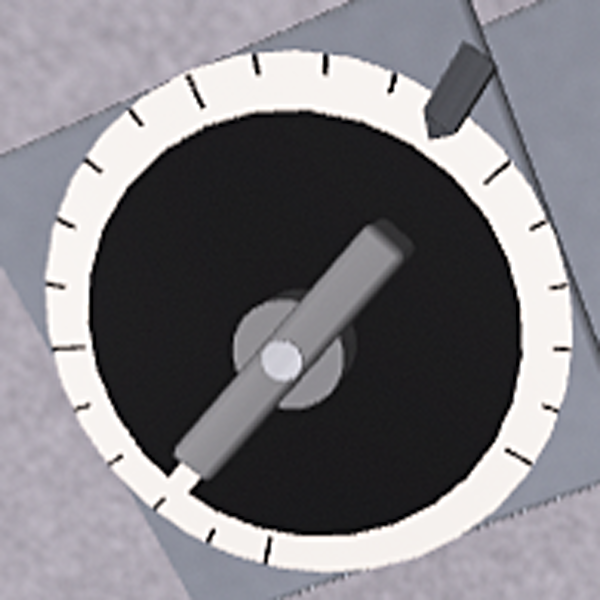

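View pics/crop4.png

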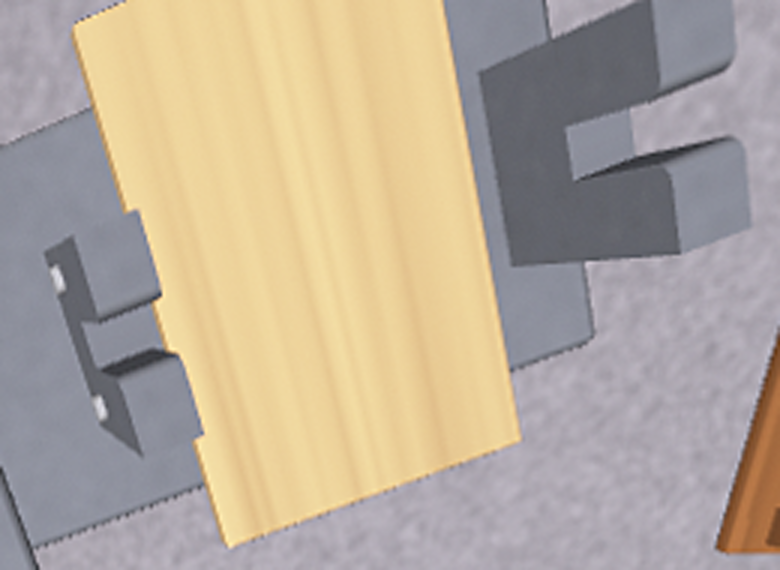

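Run:
```python
from h import *
c=load("w1")
g=lambda p:(np.array(p)/3+[340-.33,-.33]); q=lambda p:(np.array(p)*195/600+[150-.34,55-.34])
o=lambda p,z,f=g: onz(c,f(p),z)[0][:2]
R1,R2=o((568,128),60),o((575,180),60); L1,L2=o((82,322),60),o((101,372),60)
print("R floor",R1,R2,np.linalg.norm(R1-R2)); print("L floor",L1,L2,np.linalg.norm(L1-L2))
mr,ml=(R1+R2)/2,(L1+L2)/2; v=ml-mr; print("mid",mr,ml,np.linalg.norm(v),"(exp 164)",np.degrees(np.arctan2(v[1],v[0])))
u=v/np.linalg.norm(v); print("seat via slots",mr+u*72, ml-u*92)
b=np.array([o(p,30) for p in[(75,22),(229,547),(520,440)]]); e=b[1]-b[2]; print("bed edge ang",np.degrees(np.arctan2(e[1],e[0])),np.linalg.norm(e),"long",np.degrees(np.arctan2(*(b[0]-b[1])[::-1])),np.linalg.norm(b[0]-b[1]))
d=np.array([544.0,163.4]); 
for a in(99.5,100,100.5): print(a,"seat from dial",d-225*np.array([np.cos(np.radians(a)),np.sin(np.radians(a))]))
def ang(x): return np.degrees(np.arctan2(*(x-d)[::-1]))
t=o((436,135),84,q); p=o((186,480),82,q); print("clip",t,np.linalg.norm(t-d),ang(t),"ptr",p,np.linalg.norm(p-d),ang(p))
e1,e2=o((378,238),111,q),o((192,463),111,q); print("bar",e1,e2,np.degrees(np.arctan2(*(e2-e1)[::-1])),(e1+e2)/2)
```

```text
R floor [ 605.79569645 -128.30364697] [ 589.7434555  -131.09169784] 16.292564778234322
L floor [576.31272424  33.9152622 ] [558.45989015  29.69321858] 18.345281069044926
mid [ 597.76957597 -129.6976724 ] [567.38630719  31.80424039] 164.33505668855017 (exp 164) 100.65449222821708
seat via slots [584.45777631 -58.9389557 ] [584.39582898 -58.6096754 ]
bed edge ang 100.75440569148905 118.19206946575059 long 10.313036373888606 199.19598850146028
99.5 seat from dial [581.13571132 -58.51426035]
100 seat from dial [583.07083998 -58.18174443]
100.5 seat from dial [585.00299324 -57.8323542 ]
clip [598.37281803 106.75778783] 78.51588081196229 -46.17109006680736 ptr [503.35181846 218.0371715 ] 68.09915691260794 126.64798243508207
bar [573.1995181  126.90703495] [516.99825599 200.70630894] 127.29080280466381 [545.09888704 163.80667195]
```

```bash
python3 go.py 510 -297 200
```

```text
t 1.5
joint_positions [ 0.577 -0.178 -0.124 -0.    -1.627  0.806]
tool_pos [508.867  96.528 244.7  ]
eef_rot [-0.638  0.77   0.    -0.001]
ft_force [-0.026  0.31  -0.123]
width 85.435
rel [386.3 -74.7  44.9] yaw -1.7589 -100.77783097952698
```

Call:
{"method": "carry_out", "body": {
  "series": [
    {"translation":[38,-7,4],"yaw":0},
    {"translation":[77,-15,9],"yaw":0},
    {"translation":[116,-22,13],"yaw":0},
    {"translation":[155,-30,18],"yaw":0},
    {"translation":[194,-38,22],"yaw":0}
  ]
}}

```text
t: 1.92
tool_pos: [509.7, -100.0, 223.2]
eef_rot: [-0.64, 0.769, 0.0, 0.0]
ft_force: [0.5, -0.3, 0.3]
width: 85.6
```

Call:
{"method": "carry_out", "body": {
  "series": [
    {"translation":[39,-7,4],"yaw":0},
    {"translation":[78,-15,9],"yaw":0},
    {"translation":[117,-22,13],"yaw":0},
    {"translation":[155,-30,18],"yaw":0},
    {"translation":[192,-37,22],"yaw":0}
  ]
}}

```text
t: 2.33
tool_pos: [511.3, -295.8, 201.0]
eef_rot: [-0.639, 0.769, 0.0, 0.0]
ft_force: [1.0, 0.4, -0.2]
width: 85.5
```

Call:
{"method": "carry_out", "body": {
  "series": [
    {"translation":[0,0,0],"yaw":0}
  ]
}}

```text
t: 2.42
tool_pos: [510.1, -298.8, 199.1]
eef_rot: [-0.637, 0.771, 0.001, -0.001]
ft_force: [0.5, 0.9, -1.2]
width: 85.1
```

Run:
```python
from h import *
st(); snap("wrist","w2")
```

```text
t 2.417
joint_positions [-0.191  0.019 -0.02   0.    -1.535  1.573]
tool_pos [ 510.139 -298.753  199.141]
eef_rot [-0.637  0.771  0.001 -0.001]
ft_force [ 0.485  0.875 -1.228]
width 85.083
```

View pics/w2.png

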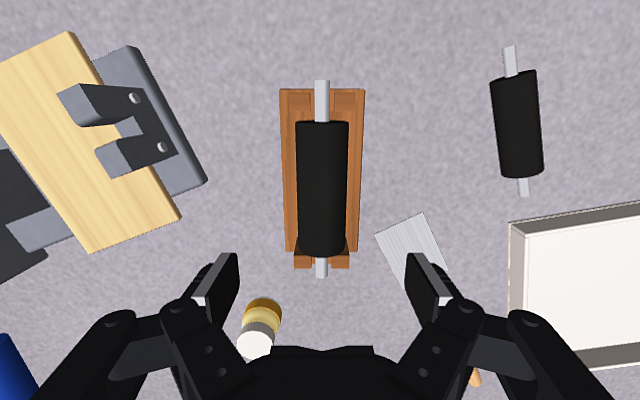

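The roller sits upright in view between the jaws, with axle ends at about (322,80) and (321,278) and jar_c clear at (258,330).

Run:
```python
from go import *
c=load("w2"); i=cv2.imread("pics/w2.png")
def cen(r0,r1,lo):
    out=[]
    for r in range(r0,r1):
        row=i[r,295:350].astype(int); 
        k=np.where((row.min(1)>120)) [0] if lo else np.where(row.max(1)<55)[0]
        out.append((295+k.mean(),r,len(k)))
    return np.array(out).round(1)
print(cen(84,118,1)[::8],cen(262,276,1)[::4],cen(130,250,0)[::24])
e=onz(c,[(321.8,80),(321.3,278)],57); print("ends(top z57)",e)
a=onz(c,[(322,100),(321.5,268)],57); v=a[0]-a[1]; print("axis ang",np.degrees(np.arctan2(v[1],v[0])))
# rubber ends
b=onz(c,[(322,121),(321,257)],[75,75][0]); print("rubber ends z75",b)
S=env.state(); m=onz(c,[(322,80),(321.3,278)],50).mean(0); print("mid",m); print("rel",rel([m[0],m[1],45],S)[0])
```

```text
[[321.9  84.   54. ]
 [321.   92.   15. ]
 [321.5 100.   14. ]
 [321.5 108.   14. ]
 [321.5 116.   14. ]] [[322.7 262.   13. ]
 [322.2 266.   19. ]
 [321.9 270.   54. ]
 [321.9 274.   54. ]] [[321.5 130.   54. ]
 [321.5 154.   52. ]
 [321.5 178.   50. ]
 [321.5 202.   48. ]
 [321.  226.   47. ]]
ends(top z57) [[ 607.71074005 -317.16190757   57.        ]
 [ 411.60535816 -279.17129719   57.        ]]
axis ang -10.975454156023787
rubber ends z75 [[ 574.90203028 -311.06014843   75.        ]
 [ 447.17109095 -285.69791436   75.        ]]
mid [ 507.56319352 -297.85459141   50.        ]
rel [  1.78301937   2.31562693 154.6811725 ]
```

Call:
{"method": "carry_out", "body": {
  "series": [
    {"translation":[0.5,0.5,40],"yaw":0},
    {"translation":[0.5,0.5,80],"yaw":0},
    {"translation":[0.5,0.5,115],"yaw":0},
    {"translation":[0.5,0.5,140],"yaw":0},
    {"translation":[0.5,0.5,154],"yaw":0}
  ]
}}

```text
t: 2.88
tool_pos: [509.3, -292.9, 43.2]
eef_rot: [-0.639, 0.769, 0.002, -0.001]
ft_force: [0.1, -0.9, -0.4]
width: 85.2
```

Call:
{"method": "carry_out", "body": {
  "series": [
    {"translation":[0,0,0],"yaw":0},
    {"translation":[0,0,0],"yaw":0},
    {"translation":[0,0,0],"yaw":0},
    {"translation":[0,0,0],"yaw":0},
    {"translation":[0,0,0],"yaw":0}
  ],
  "grip": 1,
  "newtons": 50
}}

```text
t: 3.3
tool_pos: [512.1, -295.9, 50.2]
eef_rot: [-0.639, 0.769, -0.002, 0.001]
ft_force: [-0.6, 0.4, 6.2]
width: 48.3
```

Call:
{"method": "carry_out", "body": {
  "series": [
    {"translation":[0,0,0],"yaw":0},
    {"translation":[0,0,0],"yaw":0},
    {"translation":[0,0,0],"yaw":0}
  ]
}}

```text
t: 3.55
tool_pos: [512.1, -296.0, 50.2]
eef_rot: [-0.639, 0.769, -0.002, 0.001]
ft_force: [-0.4, 1.4, 7.5]
width: 48.6
```

Run:
```python
from h import *
st(); snap("wrist","w3"); snap("scene","s3")
```

```text
t 3.55
joint_positions [-1.850e-01  7.900e-02 -2.340e-01  1.000e-03 -1.254e+00  1.571e+00]
tool_pos [ 512.056 -295.958   50.175]
eef_rot [-0.639  0.769 -0.002  0.001]
ft_force [-0.445  1.398  7.533]
width 48.623
```

View pics/w3.png

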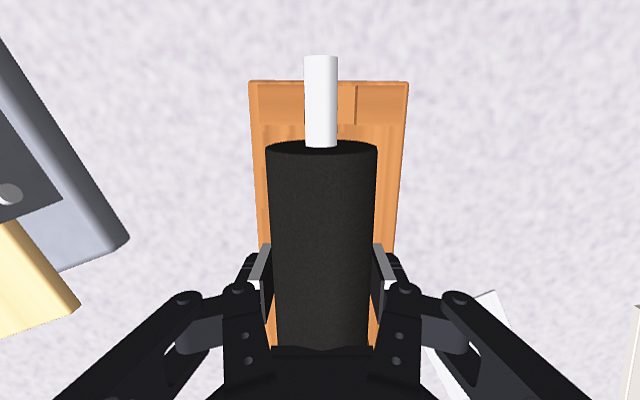

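The grip closed on the roller at 48.6 mm. I'll lift it slowly and check.

Call:
{"method": "carry_out", "body": {
  "series": [
    {"translation":[0,0,-8],"yaw":0},
    {"translation":[0,0,-18],"yaw":0},
    {"translation":[0,0,-28],"yaw":0},
    {"translation":[0,0,-40],"yaw":0},
    {"translation":[0,0,-50],"yaw":0}
  ],
  "newtons": 70
}}

```text
t: 4.07
tool_pos: [510.8, -295.5, 98.8]
eef_rot: [-0.639, 0.769, -0.0, 0.0]
ft_force: [0.4, -0.6, -5.4]
width: 48.1
```

Call:
{"method": "carry_out", "body": {
  "series": [
    {"translation":[0,0,-30],"yaw":0},
    {"translation":[0,0,-60],"yaw":0},
    {"translation":[0,0,-65],"yaw":0}
  ]
}}

```text
t: 4.32
tool_pos: [512.7, -296.9, 170.0]
eef_rot: [-0.639, 0.769, -0.005, 0.002]
ft_force: [0.2, -1.0, -2.8]
width: 47.9
```

```bash
python3 - <<'E'
from h import *
st(); snap("wrist","w4"); snap("scene","s4")
i=cv2.imread("pics/s4.png");cv2.imwrite("pics/s4c.png",cv2.resize(i[150:330,150:420],(780,520)))
E
python3 go.py 584 -58.7 165
```

```text
t 4.317
joint_positions [-0.185  0.016 -0.078  0.003 -1.468  1.571]
tool_pos [ 512.669 -296.937  170.016]
eef_rot [-0.639  0.769 -0.005  0.002]
ft_force [ 0.191 -0.953 -2.772]
width 47.856
t 4.417
joint_positions [-0.185  0.018 -0.083  0.    -1.464  1.571]
tool_pos [ 511.742 -295.742  165.086]
eef_rot [-0.639  0.769 -0.002  0.001]
ft_force [-0.807 -0.236 -6.82 ]
width 47.839
rel [-2.463e+02 -2.750e+01  2.000e-01] yaw -1.7555 -100.5810053792404
```

View pics/w4.png

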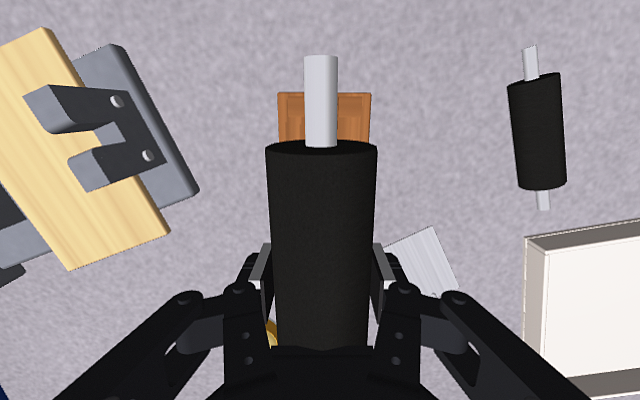

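View pics/s4c.png

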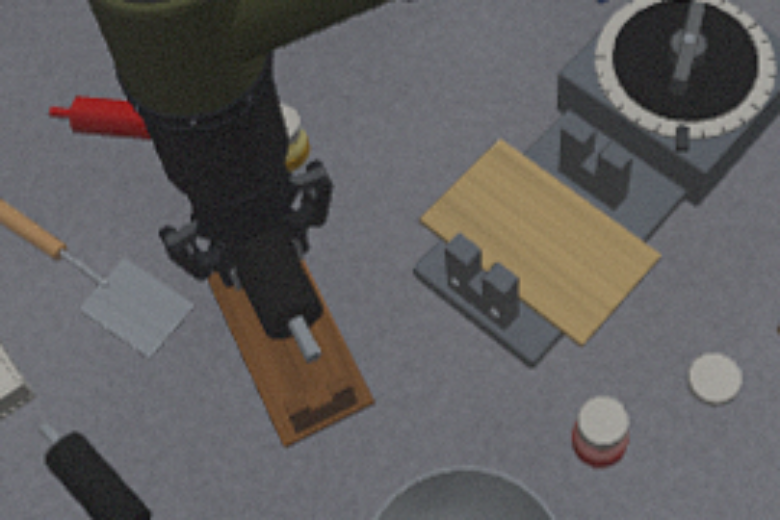

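Run:
```python
from go import *
for n in("w3","w4"):
    c=load(n)
# camera fixed in tool: use w0-derived extrinsics (nominal)
    w=load("wrist0")
S=env.state()
A=np.array([[1,0,-.001],[0,.95,.312],[.001,-.312,.95]]); C=np.array([-.404,-80.85,-129.19])
n=cv2.undistortPoints(np.array([[320.5,55],[321,147],[321,100.]]).reshape(-1,1,2),K(c),D(c)).reshape(-1,2)
d=np.c_[n,np.ones(3)]@A.T
for z in(-7,-2):
    print(z,(C+d*((z-C[2])/d[:,2])[:,None]).round(1))
```

```text
-7 [[ -0.9 -98.2  -7. ]
 [ -0.8 -63.3  -7. ]
 [ -0.7 -82.   -7. ]]
-2 [[ -0.9 -98.9  -2. ]
 [ -0.8 -62.5  -2. ]
 [ -0.8 -82.   -2. ]]
```

The roller is held level, about 1.8 mm along tool y from the TCP. Now I'll carry it over the press while turning it +1.2 rad.

Call:
{"method": "carry_out", "body": {
  "series": [
    {"translation":[-20,-2,0],"yaw":0.1},
    {"translation":[-50,-6,0],"yaw":0.22},
    {"translation":[-80,-9,0],"yaw":0.34},
    {"translation":[-110,-12,0],"yaw":0.46},
    {"translation":[-140,-16,0],"yaw":0.58}
  ]
}}

```text
t: 4.83
tool_pos: [551.3, -159.2, 159.9]
eef_rot: [-0.389, 0.921, 0.001, -0.001]
ft_force: [1.2, -0.5, -5.0]
width: 47.9
```

```bash
python3 go.py 583.5 -60.6 165
```

```text
t 4.833
joint_positions [ 6.800e-02 -1.900e-02 -1.300e-01 -1.000e-03 -1.464e+00  7.320e-01]
tool_pos [ 551.261 -159.247  159.941]
eef_rot [-0.389  0.921  0.001 -0.001]
ft_force [ 1.186 -0.479 -4.992]
width 47.885
rel [-93.2  45.7  -5.1] yaw -2.342 -134.18600757428257
```

Call:
{"method": "carry_out", "body": {
  "series": [
    {"translation":[-28,13,0],"yaw":0.12},
    {"translation":[-56,27,0],"yaw":0.24},
    {"translation":[-78,38,0],"yaw":0.36},
    {"translation":[-89,44,0],"yaw":0.48},
    {"translation":[-93,46,0],"yaw":0.6}
  ]
}}

```text
t: 5.25
tool_pos: [582.8, -59.4, 159.5]
eef_rot: [-0.101, 0.995, 0.001, -0.002]
ft_force: [-0.4, -0.3, -5.9]
width: 47.8
```

Call:
{"method": "carry_out", "body": {
  "series": [
    {"translation":[0,0,0],"yaw":0.0},
    {"translation":[0,0,0],"yaw":0}
  ]
}}

```text
t: 5.42
tool_pos: [582.6, -61.7, 160.4]
eef_rot: [-0.105, 0.994, 0.0, -0.002]
ft_force: [0.1, -0.4, -6.0]
width: 47.6
```

```bash
python3 go.py 583.5 -60.6 165
python3 - <<'E'
from h import *
snap("wrist","w5"); snap("scene","s5"); st()
i=cv2.imread("pics/s5.png");cv2.imwrite("pics/s5c.png",cv2.resize(i[120:300,250:450],(660,594)))
E
```

```text
t 5.417
joint_positions [ 2.360e-01  1.200e-02 -9.800e-02 -1.000e-03 -1.464e+00 -2.600e-02]
tool_pos [582.561 -61.706 160.432]
eef_rot [-0.105  0.994  0.    -0.002]
ft_force [ 0.058 -0.411 -5.976]
width 47.648
rel [-1.1  0.9 -4.6] yaw -2.9314 -167.95753789059196
t 5.517
joint_positions [ 0.235  0.011 -0.097 -0.    -1.464 -0.026]
tool_pos [582.771 -62.437 161.309]
eef_rot [-0.104  0.995 -0.    -0.001]
ft_force [-0.023 -0.7   -5.596]
width 47.87
```

View pics/w5.png

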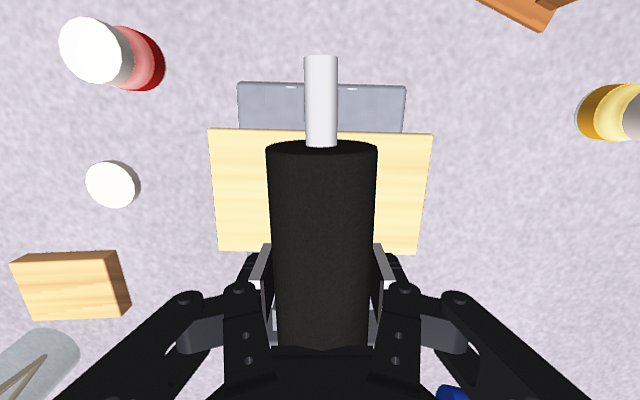

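View pics/s5c.png

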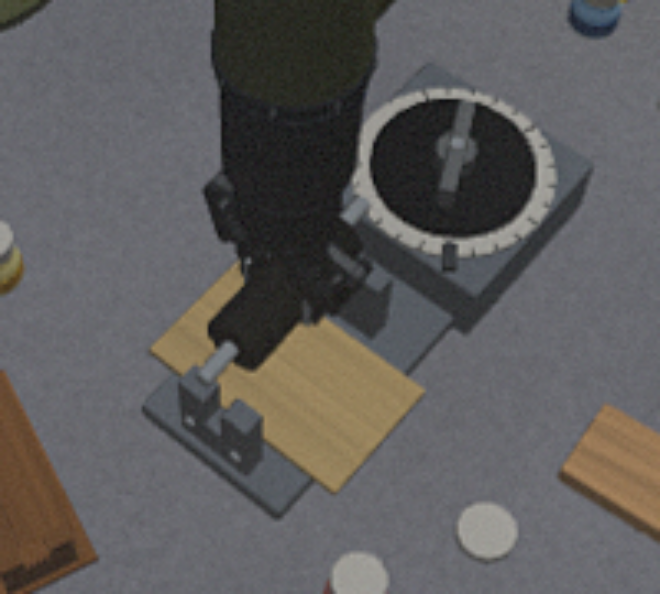

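The axle end is at column 321 and the cheek screws at 291 and 352, so it is laterally centred. The base edge is tilted about 1.3°, matching the remaining yaw. I'll zoom in to quantify.

Run:
```python
from go import *
i=cv2.imread("pics/w5.png"); cv2.imwrite("pics/w5c.png",cv2.resize(i[40:170,200:440],(800,433),interpolation=cv2.INTER_CUBIC))
```

```text
(no output)
```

View pics/w5c.png

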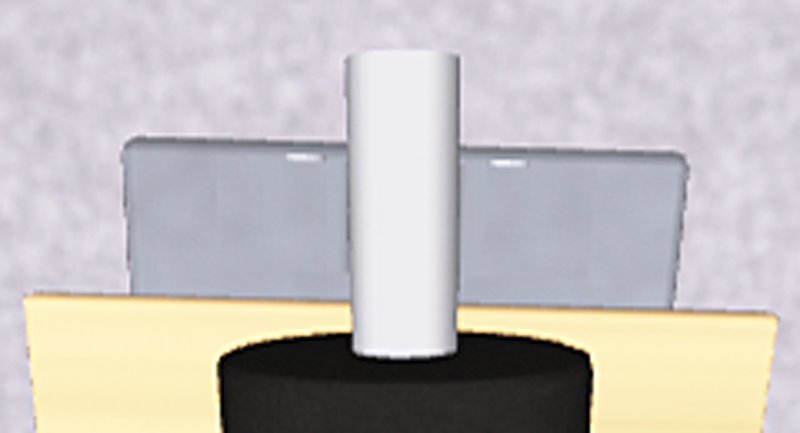

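Run:
```python
from go import *
c=load("w5"); S=env.state()
g=lambda p:np.array(p)*0.3+[200-.35,40-.35]
# use camera R,t but express relative to reported pose of the image? image t ~5.417-5.517
R,_=Ro.from_quat(S["eef_rot"]),0; R=R.as_matrix()
C=-np.array(c["R"]).T@np.array(c["t"]).ravel()
T=np.array(S["tool_pos"]); print("cam in tool",(R.T@(C-T)).round(1))
def tl(p,z): 
    X=onz(c,g(p),z)[0]; return X,(R.T@(X-T))
for n,p,z in[("bedL",(28,295),30),("bedR",(778,316),30),("baseL",(124,143),20),("baseR",(689,158),20),("scrL",(304,157),85),("scrR",(508,162),85)]:
    X,l=tl(p,z); print(n,X.round(1),l.round(1))
X1,l1=tl((402,55),T[2]+7);X2,l2=tl((404,350),T[2]+7); print("axle",X1,X2,l1,l2)
```

```text
cam in tool [  -0.9  -79.6 -128.4]
bedL [692.4 -98.5  30. ] [-100.   -58.   131.1]
bedR [ 498.1 -134.3   30. ] [ 97.5 -52.8 131.5]
baseL [ 674.9 -140.8   20. ] [-74.2 -95.7 141.2]
baseR [ 530.2 -167.9   20. ] [ 73.1 -92.3 141.4]
scrL [ 621.8 -145.5   85. ] [-21.1 -89.3  76.3]
scrR [ 582. -153.   85.] [ 19.4 -88.5  76.3]
axle [ 604.06381333 -156.2818238   168.30906765] [ 596.91535033 -123.70015697  168.30906765] [ -1.36875358 -96.21931494  -7.01495905] [ -1.12847998 -62.86353909  -7.01015781]
```

Call:
{"method": "carry_out", "body": {
  "series": [
    {"translation":[-1.6,1.5,5],"yaw":0.025},
    {"translation":[-1.6,1.5,25],"yaw":0.025},
    {"translation":[-1.6,1.5,42],"yaw":0.025},
    {"translation":[-1.6,1.5,47],"yaw":0.025},
    {"translation":[-1.6,1.5,47],"yaw":0.025}
  ]
}}

```text
t: 5.93
tool_pos: [583.2, -60.9, 113.1]
eef_rot: [-0.091, 0.996, -0.0, -0.002]
ft_force: [-1.1, 0.2, -5.1]
width: 47.9
```

Run:
```python
from h import *
snap("wrist","w6"); snap("scene","s6"); st()
i=cv2.imread("pics/s6.png");cv2.imwrite("pics/s6c.png",cv2.resize(i[170:290,280:420],(700,600),interpolation=cv2.INTER_CUBIC))
i=cv2.imread("pics/w6.png"); cv2.imwrite("pics/w6c.png",cv2.resize(i[20:170,200:440],(800,500),interpolation=cv2.INTER_CUBIC))
```

```text
t 6.033
joint_positions [ 2.380e-01  3.100e-02 -1.600e-01  1.000e-03 -1.379e+00 -5.600e-02]
tool_pos [584.848 -60.736 116.225]
eef_rot [-0.091  0.996 -0.     0.   ]
ft_force [-0.54  -0.251 -4.481]
width 47.5
```

View pics/w6c.png

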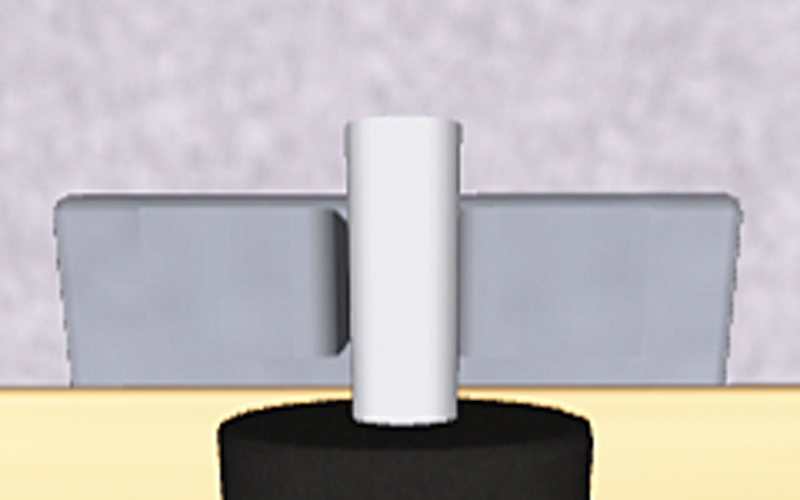

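View pics/s6c.png

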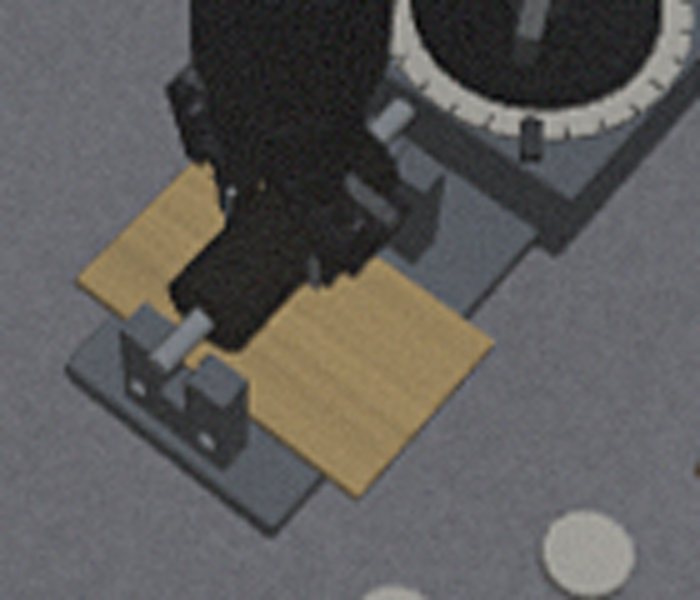

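Yaw is now aligned, with the base edge level in the view. The axle needs about -1 mm in tool x, judged by base centre column 399 against axle column 403.5. I'll make that shift and descend into the slots.

Call:
{"method": "carry_out", "body": {
  "series": [
    {"translation":[-1,0,2],"yaw":0},
    {"translation":[-1,0,8],"yaw":0},
    {"translation":[-1,0,14],"yaw":0},
    {"translation":[-1,0,20],"yaw":0},
    {"translation":[-1,0,24],"yaw":0}
  ]
}}

```text
t: 6.45
tool_pos: [585.1, -59.9, 90.1]
eef_rot: [-0.09, 0.996, 0.0, -0.001]
ft_force: [0.3, 0.2, -6.1]
width: 48.1
```

Call:
{"method": "carry_out", "body": {
  "series": [
    {"translation":[0,0,4],"yaw":0},
    {"translation":[0,0,8],"yaw":0},
    {"translation":[0,0,12],"yaw":0},
    {"translation":[0,0,15],"yaw":0},
    {"translation":[0,0,15],"yaw":0}
  ]
}}

```text
t: 6.87
tool_pos: [585.1, -60.0, 75.4]
eef_rot: [-0.09, 0.996, 0.0, -0.001]
ft_force: [0.1, -0.1, -5.4]
width: 48.1
```

Run:
```python
from h import *
snap("wrist","w7"); snap("scene","s7"); st()
i=cv2.imread("pics/s7.png");cv2.imwrite("pics/s7c.png",cv2.resize(i[170:290,280:420],(700,600),interpolation=cv2.INTER_CUBIC))
i=cv2.imread("pics/w7.png"); cv2.imwrite("pics/w7c.png",cv2.resize(i[20:170,200:440],(800,500),interpolation=cv2.INTER_CUBIC))
```

```text
t 6.967
joint_positions [ 0.238  0.057 -0.208  0.    -1.307 -0.057]
tool_pos [585.573 -60.015  76.326]
eef_rot [-0.09   0.996 -0.    -0.   ]
ft_force [ 1.116 -0.408 -5.927]
width 48.061
```

View pics/w7c.png

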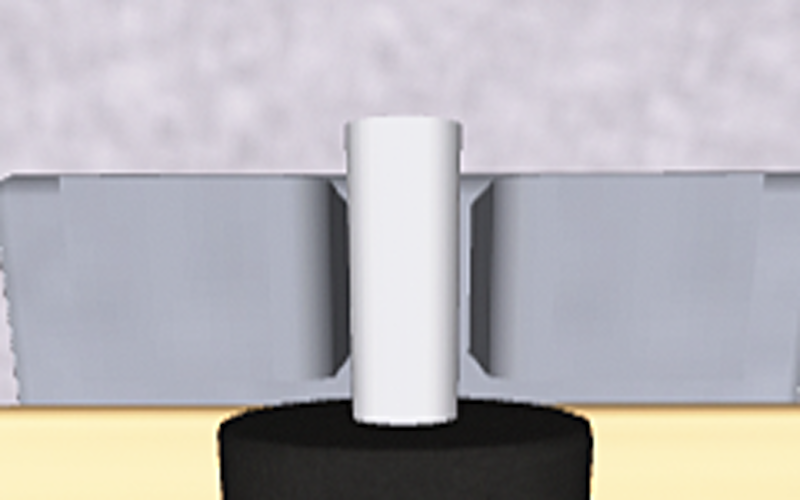

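View pics/s7c.png

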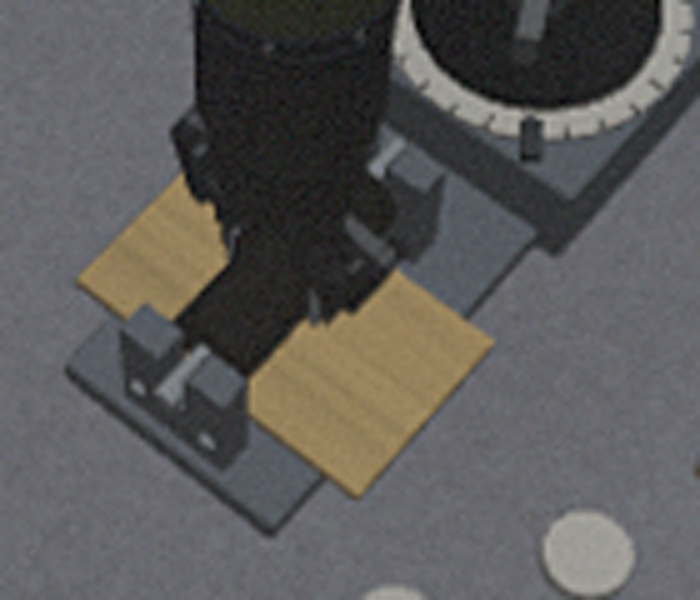

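Both axle ends are in the slots and there is no contact force. I'll lower the rest of the way gently.

Call:
{"method": "carry_out", "body": {
  "series": [
    {"translation":[0,0,2],"yaw":0},
    {"translation":[0,0,4],"yaw":0},
    {"translation":[0,0,6],"yaw":0},
    {"translation":[0,0,8],"yaw":0},
    {"translation":[0,0,8],"yaw":0}
  ]
}}

```text
t: 7.38
tool_pos: [585.2, -60.0, 67.6]
eef_rot: [-0.09, 0.996, 0.0, -0.0]
ft_force: [-1.1, 0.2, -5.7]
width: 48.0
```

Call:
{"method": "carry_out", "body": {
  "series": [
    {"translation":[0,0,1],"yaw":0},
    {"translation":[0,0,2],"yaw":0},
    {"translation":[0,0,2],"yaw":0}
  ]
}}

```text
t: 7.63
tool_pos: [585.6, -60.0, 67.4]
eef_rot: [-0.091, 0.996, -0.0, 0.0]
ft_force: [-3.0, 1.0, 2.2]
width: 48.2
```

Call:
{"method": "carry_out", "body": {
  "series": [
    {"translation":[0,0,1],"yaw":0},
    {"translation":[0,0,2],"yaw":0},
    {"translation":[0,0,2],"yaw":0}
  ]
}}

```text
t: 7.88
tool_pos: [585.7, -60.1, 67.3]
eef_rot: [-0.091, 0.996, -0.0, 0.001]
ft_force: [-9.7, 3.0, 10.6]
width: 48.1
```

Run:
```python
from h import *
snap("wrist","w8"); snap("scene","s8"); st()
i=cv2.imread("pics/s8.png");cv2.imwrite("pics/s8c.png",cv2.resize(i[170:290,280:420],(700,600),interpolation=cv2.INTER_CUBIC))
i=cv2.imread("pics/w8.png"); cv2.imwrite("pics/w8c.png",cv2.resize(i[20:170,200:440],(800,500),interpolation=cv2.INTER_CUBIC))
```

```text
t 7.983
joint_positions [ 2.390e-01  6.200e-02 -2.190e-01  1.000e-03 -1.288e+00 -5.700e-02]
tool_pos [585.69  -60.055  67.315]
eef_rot [-0.091  0.996 -0.     0.001]
ft_force [-10.678   2.733  11.259]
width 47.934
```

View pics/w8c.png

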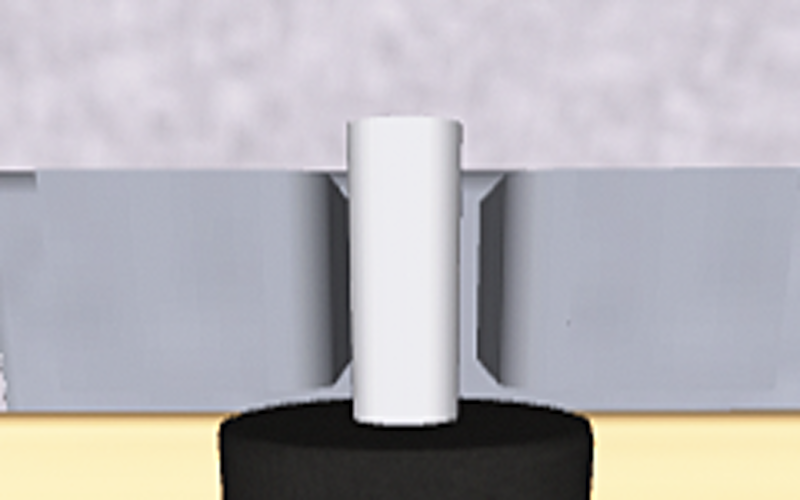

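View pics/s8c.png

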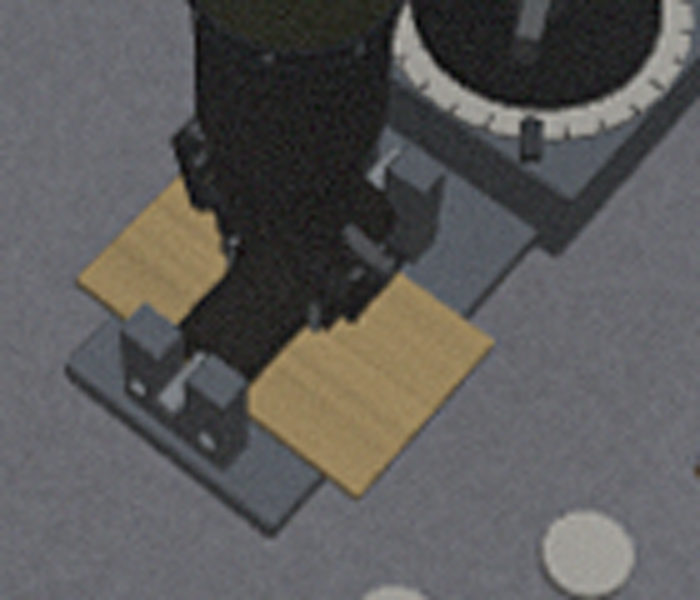

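Both ends are bottomed: z is 67.3 (seat 67) and the force rose by about 17 N. I'll relax the press a little and release.

Call:
{"method": "carry_out", "body": {
  "series": [
    {"translation":[0.5,0,-2],"yaw":0},
    {"translation":[0.5,0,-2.5],"yaw":0}
  ]
}}

```text
t: 8.15
tool_pos: [585.5, -60.0, 67.5]
eef_rot: [-0.09, 0.996, 0.0, 0.001]
ft_force: [-1.8, 1.8, -2.0]
width: 47.9
```

Call:
{"method": "carry_out", "body": {
  "series": [
    {"translation":[0,0,0],"yaw":0},
    {"translation":[0,0,0],"yaw":0},
    {"translation":[0,0,0],"yaw":0},
    {"translation":[0,0,0],"yaw":0},
    {"translation":[0,0,0],"yaw":0}
  ],
  "grip": 0
}}

```text
t: 8.57
tool_pos: [585.3, -60.2, 67.1]
eef_rot: [-0.09, 0.996, -0.0, 0.0]
ft_force: [-0.4, -0.1, -0.2]
width: 85.6
```

Call:
{"method": "carry_out", "body": {
  "series": [
    {"translation":[0,0,-15],"yaw":0},
    {"translation":[0,0,-40],"yaw":0},
    {"translation":[0,0,-80],"yaw":0},
    {"translation":[0,0,-120],"yaw":0},
    {"translation":[0,0,-150],"yaw":0}
  ]
}}

```text
t: 8.98
tool_pos: [585.5, -60.5, 220.8]
eef_rot: [-0.09, 0.996, -0.001, 0.002]
ft_force: [1.1, -0.7, 1.6]
width: 85.3
```

Run:
```python
from h import *
snap("wrist","w9"); snap("scene","s9"); st()
i=cv2.imread("pics/s9.png");cv2.imwrite("pics/s9c.png",cv2.resize(i[170:290,280:420],(700,600),interpolation=cv2.INTER_CUBIC))
```

```text
t 9.083
joint_positions [ 0.238  0.003  0.009  0.003 -1.565 -0.057]
tool_pos [587.356 -60.55  224.53 ]
eef_rot [-0.09   0.996 -0.001  0.006]
ft_force [ 0.652 -0.659 -0.378]
width 85.383
```

View pics/w9.png

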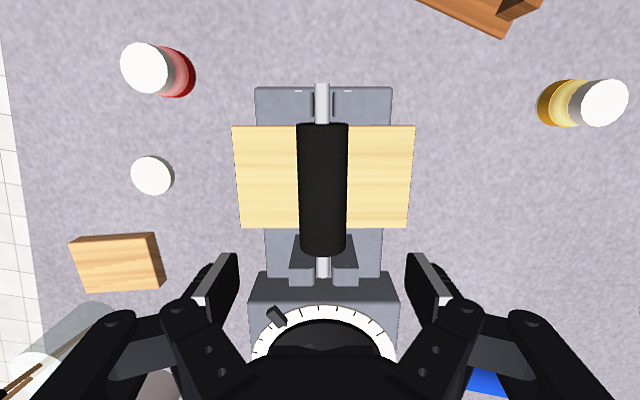

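View pics/s9c.png

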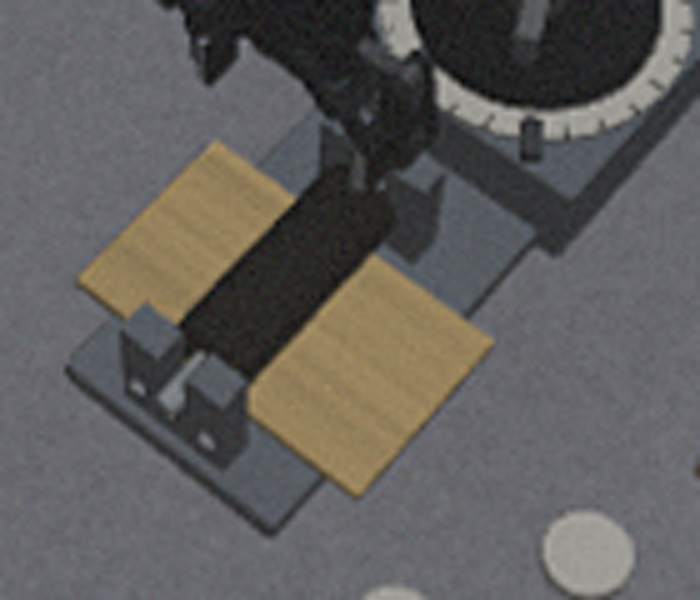

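The roller rests in both slots in both views. Now the dial: I'll grip the pointer-side arm of the bar at 34 mm radius and orbit clockwise. The yaw range calls for one regrasp.

```bash
python3 go.py 523.7 190.8 200; python3 -c "
from h import *
print(env.tip_extent)"
```

```text
t 9.083
joint_positions [ 0.238  0.003  0.009  0.003 -1.565 -0.057]
tool_pos [587.356 -60.55  224.53 ]
eef_rot [-0.09   0.996 -0.001  0.006]
ft_force [ 0.652 -0.659 -0.378]
width 85.383
rel [ 17.7 258.8  23.7] yaw -2.9607 -169.63378992199463
14.0
```

Call:
{"method": "carry_out", "body": {
  "series": [
    {"translation":[2,35,0],"yaw":-0.1},
    {"translation":[5,74,0],"yaw":-0.2},
    {"translation":[8,113,0],"yaw":-0.3},
    {"translation":[11,152,0],"yaw":-0.4},
    {"translation":[14,190,0],"yaw":-0.464}
  ],
  "grip": 0.5,
  "newtons": 30
}}

```text
t: 9.5
tool_pos: [536.3, 125.9, 216.7]
eef_rot: [-0.319, 0.948, -0.0, 0.0]
ft_force: [1.2, 0.3, 0.1]
width: 42.8
```

```bash
python3 go.py 523.7 190.8 160
```

```text
t 9.5
joint_positions [ 0.595 -0.092 -0.097  0.    -1.566  0.054]
tool_pos [536.331 125.89  216.698]
eef_rot [-0.319  0.948 -0.     0.   ]
ft_force [1.2   0.266 0.099]
width 42.843
rel [-29.2  59.3  56.7] yaw -2.4918 -142.7691339331698
```

Call:
{"method": "carry_out", "body": {
  "series": [
    {"translation":[-12,24,25],"yaw":0},
    {"translation":[-24,48,45],"yaw":0},
    {"translation":[-29,59,55],"yaw":0},
    {"translation":[-29,59,57],"yaw":0},
    {"translation":[-29,59,57],"yaw":0}
  ]
}}

```text
t: 9.92
tool_pos: [524.5, 188.8, 159.0]
eef_rot: [-0.317, 0.948, -0.001, -0.001]
ft_force: [0.5, 0.8, 0.0]
width: 42.8
```

```bash
python3 go.py 523.7 190.8 103
python3 - <<'E'
from h import *
snap("wrist","w10"); c=snap("scene","s10")
i=cv2.imread("pics/s10.png");cv2.imwrite("pics/s10c.png",cv2.resize(i[100:240,310:470],(685,600),interpolation=cv2.INTER_CUBIC))
E
```

```text
t 9.917
joint_positions [ 0.706 -0.064 -0.176  0.    -1.461 -0.06 ]
tool_pos [524.52  188.784 159.049]
eef_rot [-0.317  0.948 -0.001 -0.001]
ft_force [0.457 0.821 0.001]
width 42.76
rel [-0.7  2.1 56. ] yaw -2.4955 -142.98069844934037
```

View pics/w10.png

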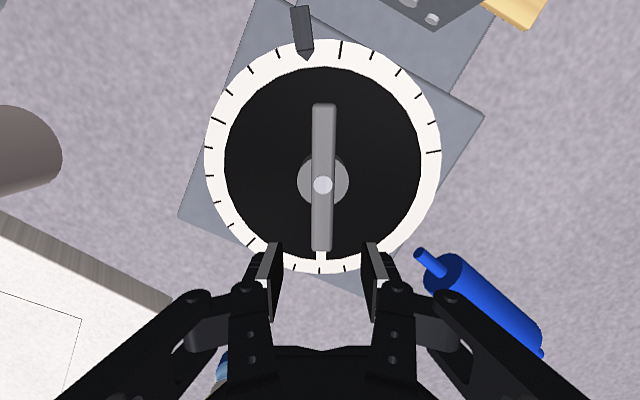

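View pics/s10c.png

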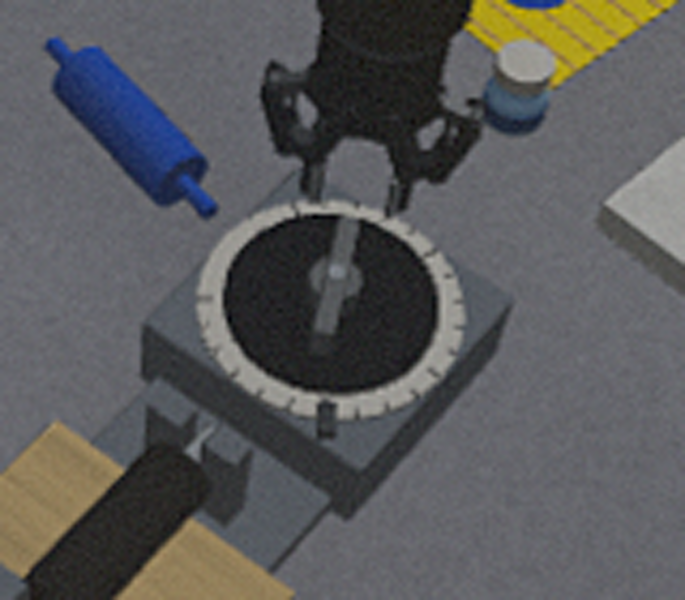

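The view shows the bar vertical at column 323, centred between the fingers, with the pointer at (321,256) and the clip tip at (307,60). I'll lower and grip.

Call:
{"method": "carry_out", "body": {
  "series": [
    {"translation":[0,0.5,15],"yaw":0},
    {"translation":[0,1,35],"yaw":0},
    {"translation":[0,1,50],"yaw":0},
    {"translation":[0,1,55],"yaw":0},
    {"translation":[0,1,55],"yaw":0}
  ]
}}

```text
t: 10.43
tool_pos: [524.3, 188.5, 104.4]
eef_rot: [-0.316, 0.949, -0.0, -0.001]
ft_force: [-0.6, 0.5, 0.4]
width: 42.3
```

Call:
{"method": "carry_out", "body": {
  "series": [
    {"translation":[0,0,0],"yaw":0},
    {"translation":[0,0,0],"yaw":0},
    {"translation":[0,0,0],"yaw":0},
    {"translation":[0,0,0],"yaw":0}
  ],
  "grip": 1,
  "newtons": 30
}}

```text
t: 10.77
tool_pos: [524.5, 189.4, 106.6]
eef_rot: [-0.317, 0.948, -0.0, 0.001]
ft_force: [-4.0, -2.1, 6.1]
width: 14.2
```

Call:
{"method": "carry_out", "body": {
  "series": [
    {"translation":[-3.2,-0.2,0],"yaw":0.1},
    {"translation":[-6.5,-0.6,0],"yaw":0.2},
    {"translation":[-9.6,-1.5,0],"yaw":0.3},
    {"translation":[-12.7,-2.6,0],"yaw":0.4},
    {"translation":[-15.6,-4.0,0],"yaw":0.5}
  ]
}}

```text
t: 11.18
tool_pos: [538.9, 194.9, 106.5]
eef_rot: [-0.07, 0.998, -0.001, -0.0]
ft_force: [-6.3, -5.0, 8.3]
width: 14.6
```

Run:
```python
from h import *
c=snap("scene","s11"); S=st(); print(S["moment"])
i=cv2.imread("pics/s11.png");cv2.imwrite("pics/s11c.png",cv2.resize(i[100:240,310:470],(685,600),interpolation=cv2.INTER_CUBIC))
d=np.array(S["tool_pos"][:2])-[544,163.5]; print(np.linalg.norm(d),np.degrees(np.arctan2(d[1],d[0])))
```

```text
t 11.233
joint_positions [ 6.980e-01 -1.000e-03 -2.110e-01  1.000e-03 -1.363e+00 -5.640e-01]
tool_pos [539.226 194.953 106.494]
eef_rot [-0.067  0.998 -0.001 -0.   ]
ft_force [-7.243 -4.317  7.291]
width 14.58
[-1.37954374  2.33980567 -0.16938298]
31.81310550907543 98.63040389841657
```

View pics/s11c.png

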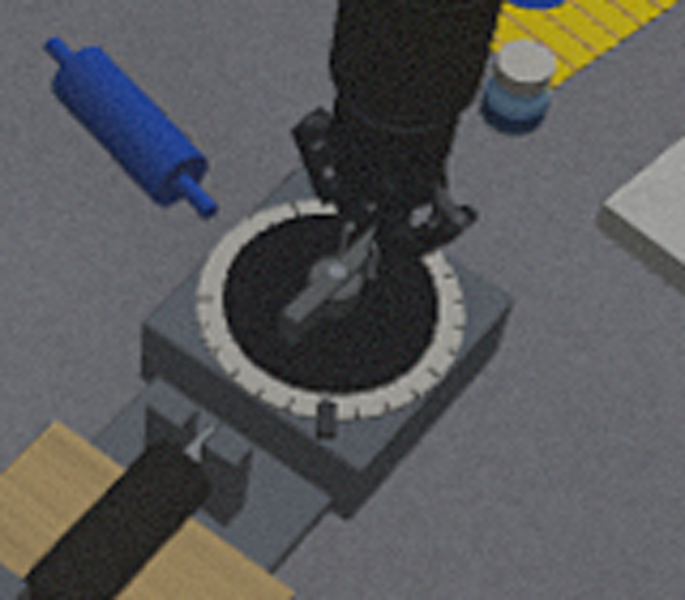

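The bar and dial follow, and forces stay under 10 N. I'll continue.

Call:
{"method": "carry_out", "body": {
  "series": [
    {"translation":[-3.2,-0.2,0],"yaw":0.1},
    {"translation":[-6.5,-0.6,0],"yaw":0.2},
    {"translation":[-9.6,-1.5,0],"yaw":0.3},
    {"translation":[-12.7,-2.6,0],"yaw":0.4},
    {"translation":[-15.6,-4.0,0],"yaw":0.5}
  ]
}}

```text
t: 11.65
tool_pos: [554.6, 193.1, 106.5]
eef_rot: [0.179, 0.984, -0.001, -0.0]
ft_force: [-8.6, -4.7, 8.5]
width: 14.2
```

Call:
{"method": "carry_out", "body": {
  "series": [
    {"translation":[-3.2,-0.2,0],"yaw":0.1},
    {"translation":[-6.5,-0.6,0],"yaw":0.2},
    {"translation":[-9.6,-1.5,0],"yaw":0.3},
    {"translation":[-12.7,-2.6,0],"yaw":0.4},
    {"translation":[-15.6,-4.0,0],"yaw":0.5}
  ]
}}

```text
t: 12.07
tool_pos: [567.4, 184.0, 106.5]
eef_rot: [0.417, 0.909, -0.001, -0.0]
ft_force: [-10.9, -3.9, 8.5]
width: 14.9
```

Call:
{"method": "carry_out", "body": {
  "series": [
    {"translation":[-3.2,-0.2,0],"yaw":0.1},
    {"translation":[-6.5,-0.6,0],"yaw":0.2},
    {"translation":[-9.6,-1.5,0],"yaw":0.3},
    {"translation":[-12.7,-2.6,0],"yaw":0.4},
    {"translation":[-15.6,-4.0,0],"yaw":0.5}
  ]
}}

```text
t: 12.48
tool_pos: [574.4, 170.0, 106.5]
eef_rot: [0.628, 0.778, -0.001, -0.0]
ft_force: [-11.8, -1.9, 9.1]
width: 14.2
```

Run:
```python
from h import *
c=snap("scene","s12"); snap("top","t12"); S=st(); print(S["moment"])
i=cv2.imread("pics/s12.png");cv2.imwrite("pics/s12c.png",cv2.resize(i[100:240,310:470],(685,600),interpolation=cv2.INTER_CUBIC))
d=np.array(S["tool_pos"][:2])-[544,163.5]; print(np.linalg.norm(d),np.degrees(np.arctan2(d[1],d[0])))
```

```text
t 12.583
joint_positions [ 0.622  0.068 -0.14  -0.    -1.366 -1.98 ]
tool_pos [574.455 169.87  106.455]
eef_rot [ 0.628  0.778 -0.001 -0.   ]
ft_force [-11.176  -2.202   9.602]
width 14.532
[-0.67081466  3.80689843  0.018815  ]
31.11381561347685 11.813301949449082
```

View pics/s12c.png

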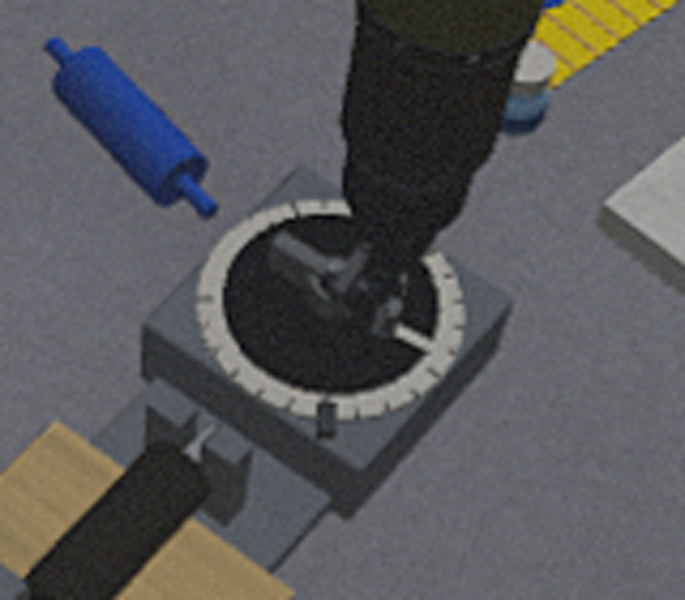

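```bash
cat > ptr.py <<'E'
from h import *
def dialinfo(fn, box, ctr=None, zc=82):
    c=load(fn); i=np.asarray(c["pixels"]).astype(np.uint8)
    # polar sample: brightness at radius 60..70mm at z82
    ctr=np.array([544,163.5]) if ctr is None else ctr
    A=np.radians(np.arange(-180,180,0.5)); prof=0
    for r in (61,63,65,67,69):
        X=np.c_[ctr[0]+r*np.cos(A),ctr[1]+r*np.sin(A),np.full(len(A),82.)]
        uv=proj(c,X).astype(np.float32)
        prof=prof+cv2.remap(cv2.cvtColor(i,cv2.COLOR_RGB2GRAY),uv[:,0].reshape(1,-1),uv[:,1].reshape(1,-1),cv2.INTER_LINEAR)[0].astype(float)
    prof/=5
    return np.degrees(A),prof
if __name__=="__main__":
    import sys
    a,p=dialinfo(sys.argv[1],None); k=p>np.median(p)+45
    lab=np.split(np.where(k)[0],np.where(np.diff(np.where(k)[0])>1)[0]+1)
    for s in lab:
        if len(s): print("bright",a[s[0]],a[s[-1]],"cent",(a[s]*(p[s]-np.median(p))).sum()/(p[s]-np.median(p)).sum(),p[s].max())
E
for f in w1 w10 s10 s12; do echo $f; python3 ptr.py $f; done
```

```text
w1
bright 119.0 119.99999999999999 cent 119.50214592274678 76.6
bright 121.5 129.5 cent 125.65456516862334 208.4
w10
bright 122.50000000000001 130.0 cent 126.0689324270292 208.8
s10
bright 121.5 129.5 cent 125.50907150480256 93.6
s12
bright 14.0 23.0 cent 18.466982158398604 160.2
```

Run:
```python
from h import *
i=cv2.imread("pics/w10.png"); cv2.imwrite("pics/w10c.png",cv2.resize(i[0:80,260:360],(750,600),interpolation=cv2.INTER_CUBIC))
i=cv2.imread("pics/s12.png"); cv2.imwrite("pics/s12d.png",cv2.resize(i[165:215,360:420],(720,600),interpolation=cv2.INTER_CUBIC))
```

```text
(no output)
```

View pics/w10c.png

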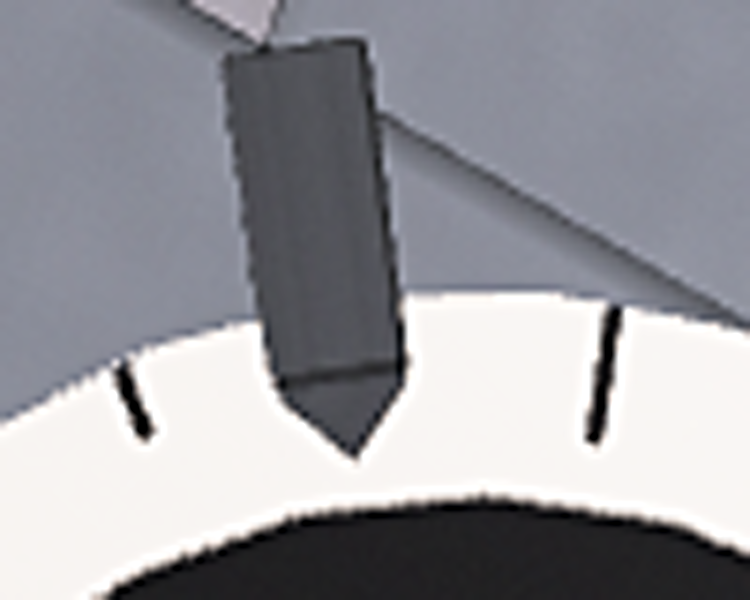

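View pics/s12d.png

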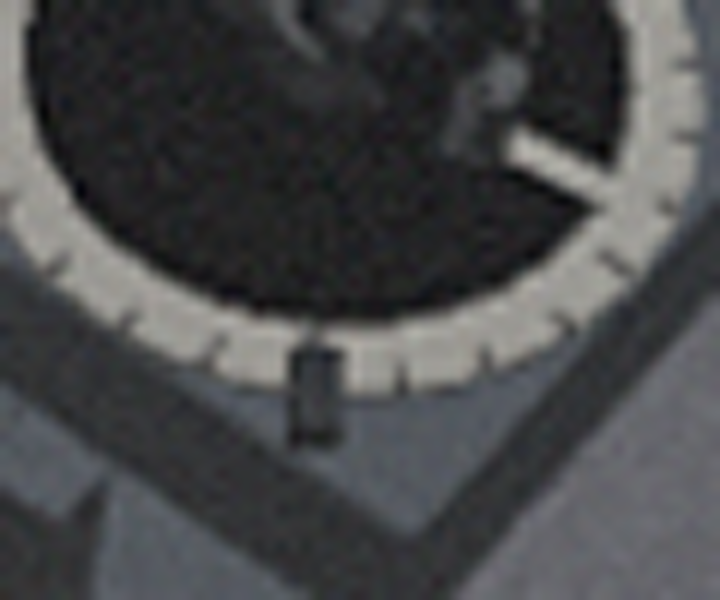

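Run:
```python
from h import *
d=np.array([544,163.5])
c=load("w10"); p=onz(c,[np.array((353,457))/7.5+[260-.43,-.43]],84)[0][:2]
b=onz(c,[np.array((295,48))/7.5+[260-.43,-.43]],84)[0][:2]
print("w10 tip",p,np.linalg.norm(p-d),np.degrees(np.arctan2(*(p-d)[::-1])),"back",b,np.degrees(np.arctan2(*(b-d)[::-1])))
i=cv2.imread("pics/w10.png"); m=(i.max(2)<60).astype(np.uint8); m[242:]=0;m[:,:205]=0;m[:,435:]=0;m[:64]=0
k=max(cv2.findContours(m,0,1)[0],key=cv2.contourArea); X=onz(c,cv2.convexHull(k)[:,0].astype(float),82)[:,:2]
s=np.linalg.lstsq(np.c_[2*X,np.ones(len(X))],(X**2).sum(1),rcond=None)[0]; print("disc w10",s[:2],np.sqrt(s[2]+s[0]**2+s[1]**2))
c=load("s12"); p=onz(c,[np.array((315,342))/12+[360-.46,165-.46]],84)[0][:2]
print("s12 tip",p,np.linalg.norm(p-d),np.degrees(np.arctan2(*(p-d)[::-1])))
i=cv2.imread("pics/s12.png")
```

```text
w10 tip [596.72375497 110.0990311 ] 75.04303977243828 -45.365616717333225 back [618.25159699  88.54179744] -45.27133079987268
disc w10 [543.78045158 163.59692207] 71.29079980128037
s12 tip [602.29144457 104.19092473] 83.15923833026815 -45.49578428262723
```

The pointer is at +18.5° and the clip at -45.4°, so about 1.11 rad remains. The wrist allows about 0.75 more before the regrasp.

Call:
{"method": "carry_out", "body": {
  "series": [
    {"translation":[-3.2,-0.2,0],"yaw":0.1},
    {"translation":[-6.5,-0.6,0],"yaw":0.2},
    {"translation":[-9.6,-1.5,0],"yaw":0.3},
    {"translation":[-12.7,-2.6,0],"yaw":0.4},
    {"translation":[-15.6,-4.0,0],"yaw":0.5}
  ]
}}

```text
t: 13.0
tool_pos: [573.8, 154.3, 106.5]
eef_rot: [0.801, 0.598, -0.001, -0.0]
ft_force: [-10.7, -1.4, 10.7]
width: 14.4
```

Call:
{"method": "carry_out", "body": {
  "series": [
    {"translation":[-3.2,-0.2,0],"yaw":0.1},
    {"translation":[-6.5,-0.6,0],"yaw":0.2},
    {"translation":[-8.0,-1.0,0],"yaw":0.25},
    {"translation":[-8.0,-1.0,0],"yaw":0.25}
  ]
}}

```text
t: 13.33
tool_pos: [570.7, 147.0, 106.5]
eef_rot: [0.869, 0.495, -0.001, -0.0]
ft_force: [-10.2, -0.4, 8.0]
width: 14.4
```

Call:
{"method": "carry_out", "body": {
  "series": [
    {"translation":[0,0,0],"yaw":0},
    {"translation":[0,0,0],"yaw":0},
    {"translation":[0,0,0],"yaw":0}
  ],
  "grip": 0.5
}}

```text
t: 13.58
tool_pos: [572.1, 147.3, 105.0]
eef_rot: [0.869, 0.495, 0.0, 0.0]
ft_force: [-0.2, 0.0, -0.1]
width: 42.6
```

Call:
{"method": "carry_out", "body": {
  "series": [
    {"translation":[0,0,-15],"yaw":0},
    {"translation":[0,0,-40],"yaw":0},
    {"translation":[0,0,-75],"yaw":-0.1},
    {"translation":[0,0,-95],"yaw":-0.22},
    {"translation":[0,0,-100],"yaw":-0.34}
  ]
}}

```text
t: 14.0
tool_pos: [573.5, 147.4, 210.2]
eef_rot: [0.77, 0.637, 0.004, 0.001]
ft_force: [0.2, 0.7, -0.2]
width: 42.5
```

```bash
python3 - <<'E'
from h import *
c=snap("scene","s13"); snap("wrist","w13"); S=st()
i=cv2.imread("pics/s13.png");cv2.imwrite("pics/s13c.png",cv2.resize(i[100:240,310:470],(685,600),interpolation=cv2.INTER_CUBIC))
E
python3 ptr.py s13
```

```text
t 14.1
joint_positions [ 0.591  0.013 -0.013  0.    -1.541 -2.355]
tool_pos [572.588 147.456 206.7  ]
eef_rot [0.772 0.636 0.002 0.   ]
ft_force [-0.304 -0.33  -0.864]
width 42.93
bright -28.500000000000004 -20.5 cent -24.37636941924844 162.4
```

View pics/s13c.png

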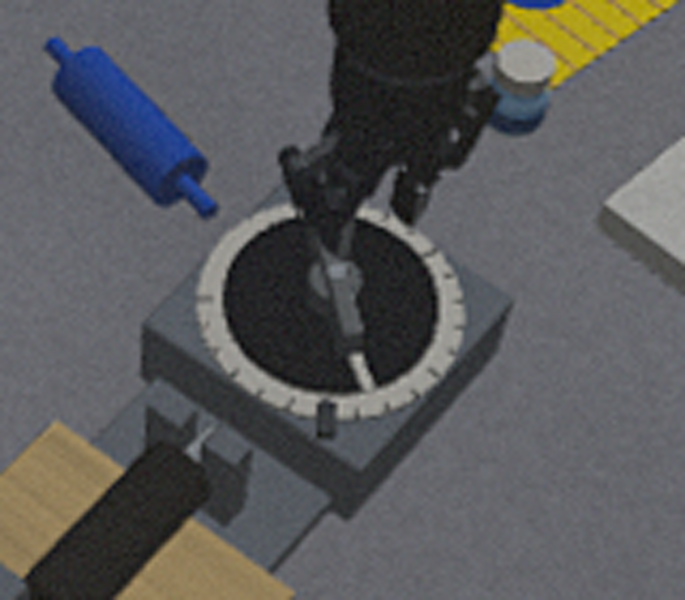

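View pics/w13.png

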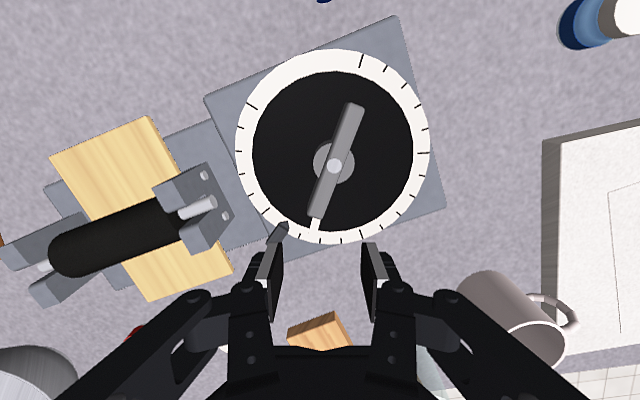

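The pointer is at -24.4°, so about 0.366 rad remains. I'll turn the wrist back by about 2.8 rad and regrip the other arm of the bar, which puts the pointer and clip in the wrist view.

```bash
python3 ptr.py w13
python3 - <<'E'
from go import *
c=load("w13"); d=np.array([544,163.5])
e=onz(c,[(355,104.5),(316,213)],111)[:,:2]; b=np.degrees(np.arctan2(*(e[1]-e[0])[::-1])); print("bar",e,e.mean(0),b)
t=onz(c,[(285,224)],84)[0][:2]; print("clip",np.linalg.norm(t-d),np.degrees(np.arctan2(*(t-d)[::-1])))
a=np.radians(b+180); P=[d[0]+32.5*np.cos(a),d[1]+32.5*np.sin(a),165]; print(P,rel(P))
E
```

```text
bright -28.500000000000004 -21.0 cent -24.702585393470464 252.4
bar [[501.48077368 186.83348834]
 [581.62137104 141.99974128]] [541.55107236 164.41661481] -29.224335571707527
clip 76.91719732415929 -45.69995109562681
[np.float64(515.6367694208612), np.float64(179.36748723379387), 165] (array([ 20.30706249, -62.13216885,  41.56801849]), np.float64(1.3778453235117945))
```

Call:
{"method": "carry_out", "body": {
  "series": [
    {"translation":[4,-12,0],"yaw":-0.12},
    {"translation":[8,-25,0],"yaw":-0.24},
    {"translation":[12,-37,0],"yaw":-0.36},
    {"translation":[16,-50,0],"yaw":-0.48},
    {"translation":[20,-62,0],"yaw":-0.6}
  ]
}}

```text
t: 14.52
tool_pos: [513.9, 178.8, 203.1]
eef_rot: [0.55, 0.835, -0.001, -0.001]
ft_force: [-0.6, -0.0, -0.5]
width: 42.6
```

Call:
{"method": "carry_out", "body": {
  "series": [
    {"translation":[0,0,0],"yaw":-0.12},
    {"translation":[0,0,0],"yaw":-0.24},
    {"translation":[0,0,0],"yaw":-0.36},
    {"translation":[0,0,0],"yaw":-0.48},
    {"translation":[0,0,0],"yaw":-0.6}
  ]
}}

```text
t: 14.93
tool_pos: [514.4, 178.6, 203.1]
eef_rot: [0.278, 0.961, -0.001, -0.001]
ft_force: [-0.2, 0.7, -0.3]
width: 42.8
```

Call:
{"method": "carry_out", "body": {
  "series": [
    {"translation":[0,0,0],"yaw":-0.12},
    {"translation":[0,0,0],"yaw":-0.24},
    {"translation":[0,0,0],"yaw":-0.36},
    {"translation":[0,0,0],"yaw":-0.48},
    {"translation":[0,0,0],"yaw":-0.6}
  ]
}}

```text
t: 15.35
tool_pos: [514.4, 178.6, 203.1]
eef_rot: [-0.018, 1.0, -0.001, -0.001]
ft_force: [0.1, 0.4, 0.4]
width: 42.6
```

Call:
{"method": "carry_out", "body": {
  "series": [
    {"translation":[0,0,0],"yaw":-0.12},
    {"translation":[0,0,0],"yaw":-0.24},
    {"translation":[0,0,0],"yaw":-0.36},
    {"translation":[0,0,0],"yaw":-0.48},
    {"translation":[0,0,0],"yaw":-0.6}
  ]
}}

```text
t: 15.77
tool_pos: [514.4, 178.6, 203.1]
eef_rot: [-0.313, 0.95, -0.0, -0.001]
ft_force: [-0.5, -0.9, 0.4]
width: 42.7
```

Call:
{"method": "carry_out", "body": {
  "series": [
    {"translation":[0,0,10],"yaw":-0.12},
    {"translation":[0,0,25],"yaw":-0.24},
    {"translation":[0,0,35],"yaw":-0.36},
    {"translation":[0,0,40],"yaw":-0.42},
    {"translation":[0,0,40],"yaw":-0.42}
  ]
}}

```text
t: 16.18
tool_pos: [513.7, 178.2, 161.6]
eef_rot: [-0.503, 0.865, 0.0, -0.002]
ft_force: [0.2, 0.3, -0.7]
width: 42.7
```

```bash
python3 - <<'E'
from h import *
snap("wrist","w14")
E
python3 go.py 515.6 179.4 104
```

```text
t 16.233
joint_positions [ 0.703 -0.1   -0.202 -0.    -1.472  0.347]
tool_pos [514.202 178.347 162.925]
eef_rot [-0.501  0.865 -0.    -0.002]
ft_force [ 0.537 -0.552 -1.021]
width 43.1
rel [-1.8 -0.8 58.9] yaw -2.0911 -119.81114196687517
```

View pics/w14.png

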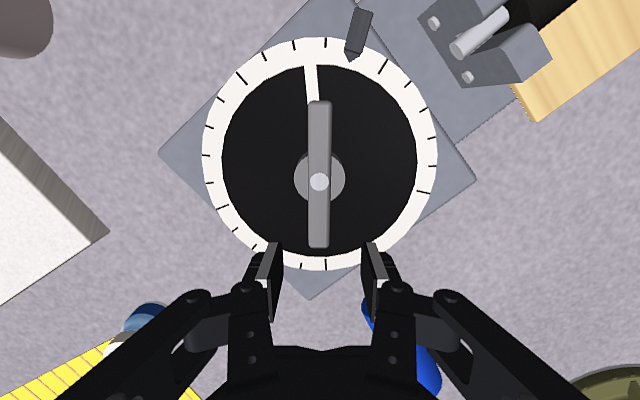

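The bar is at column 319 between the fingers, the pointer at (311,65) and the clip tip at (352,57). I'll lower and grip.

Call:
{"method": "carry_out", "body": {
  "series": [
    {"translation":[-1,0,15],"yaw":0},
    {"translation":[-1,0,35],"yaw":0},
    {"translation":[-1,0,50],"yaw":0},
    {"translation":[-1,0,57],"yaw":0},
    {"translation":[-1,0,57],"yaw":0}
  ]
}}

```text
t: 16.65
tool_pos: [514.5, 179.1, 106.0]
eef_rot: [-0.502, 0.865, -0.0, -0.002]
ft_force: [0.1, 0.2, -0.3]
width: 42.5
```

Call:
{"method": "carry_out", "body": {
  "series": [
    {"translation":[0,0,0],"yaw":0},
    {"translation":[0,0,0],"yaw":0},
    {"translation":[0,0,0],"yaw":0},
    {"translation":[0,0,0],"yaw":0}
  ],
  "grip": 1,
  "newtons": 30
}}

```text
t: 16.98
tool_pos: [515.6, 179.3, 109.4]
eef_rot: [-0.503, 0.864, -0.0, 0.0]
ft_force: [-3.9, -2.8, 5.4]
width: 13.7
```

```bash
python3 - <<'E'
from h import *
snap("wrist","w15");st()
E
python3 ptr.py w15
```

```text
t 17.033
joint_positions [ 7.040e-01 -7.800e-02 -2.800e-01  1.000e-03 -1.368e+00  3.510e-01]
tool_pos [515.571 179.311 109.331]
eef_rot [-0.503  0.864 -0.     0.   ]
ft_force [-4.258 -2.414  5.686]
width 14.153
bright -28.500000000000004 -21.5 cent -24.92150336091003 250.8
bright 142.5 157.0 cent 149.62315934788327 142.6
```

View pics/w15.png

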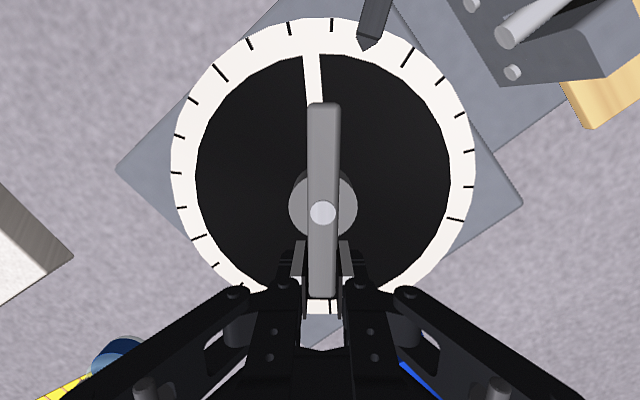

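The pointer, bar and clip tip (365,48) are all visible live. I'll turn 0.3 rad and then measure.

Call:
{"method": "carry_out", "body": {
  "series": [
    {"translation":[-3.2,-0.2,0],"yaw":0.1},
    {"translation":[-6.5,-0.6,0],"yaw":0.2},
    {"translation":[-9.6,-1.5,0],"yaw":0.3},
    {"translation":[-9.6,-1.5,0],"yaw":0.3}
  ]
}}

```text
t: 17.37
tool_pos: [521.7, 186.9, 109.3]
eef_rot: [-0.366, 0.931, -0.001, 0.0]
ft_force: [-4.8, -3.3, 5.8]
width: 14.1
```

```bash
python3 - <<'E'
from h import *
snap("wrist","w16");st()
i=cv2.imread("pics/w16.png"); cv2.imwrite("pics/w16c.png",cv2.resize(i[0:120,250:410],(800,600),interpolation=cv2.INTER_CUBIC))
E
python3 ptr.py w16
```

```text
t 17.417
joint_positions [ 7.070e-01 -5.600e-02 -2.590e-01  1.000e-03 -1.367e+00  4.600e-02]
tool_pos [521.607 186.787 109.289]
eef_rot [-0.368  0.93  -0.001  0.   ]
ft_force [-4.395 -3.169  5.518]
width 14.275
bright -46.0 -38.5 cent -42.272408740523666 249.4
bright 125.5 139.5 cent 132.28233000726888 146.2
```

View pics/w16c.png

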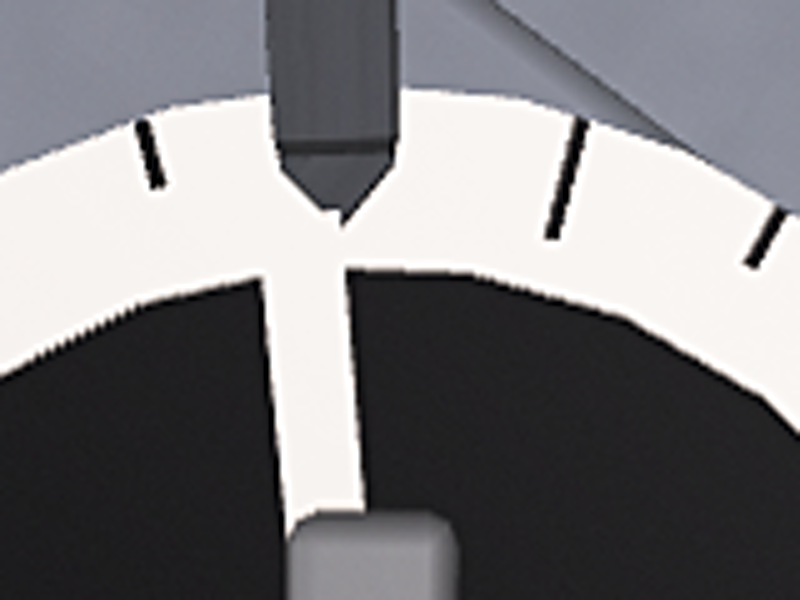

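About 3.1° (0.055 rad) is left by both the angles and the picture. I'll turn the rest.

Call:
{"method": "carry_out", "body": {
  "series": [
    {"translation":[-0.9,0,0],"yaw":0.027},
    {"translation":[-1.7,0,0],"yaw":0.053},
    {"translation":[-1.7,0,0],"yaw":0.053},
    {"translation":[-1.7,0,0],"yaw":0.053}
  ]
}}

```text
t: 17.75
tool_pos: [522.8, 187.8, 109.3]
eef_rot: [-0.344, 0.939, -0.001, 0.0]
ft_force: [-4.6, -3.1, 5.5]
width: 14.1
```

```bash
python3 - <<'E'
from h import *
snap("wrist","w17")
i=cv2.imread("pics/w17.png"); cv2.imwrite("pics/w17c.png",cv2.resize(i[0:120,250:410],(800,600),interpolation=cv2.INTER_CUBIC))
E
python3 ptr.py w17
```

```text
bright -48.00000000000001 -41.0 cent -44.57335223245925 250.6
bright 122.50000000000001 137.0 cent 129.61413925118418 147.4
```

View pics/w17c.png

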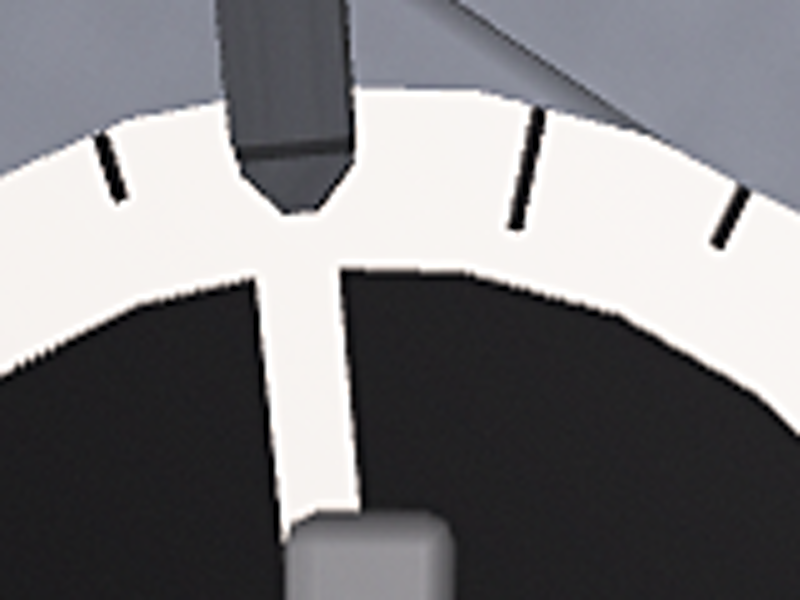

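It is about 1 mm short, with pointer extrapolation at column 292 against clip centre 301. One small nudge more.

Call:
{"method": "carry_out", "body": {
  "series": [
    {"translation":[-0.2,0,0],"yaw":0.007},
    {"translation":[-0.4,0,0],"yaw":0.014},
    {"translation":[-0.4,0,0],"yaw":0.014},
    {"translation":[-0.4,0,0],"yaw":0.014}
  ]
}}

```text
t: 18.13
tool_pos: [523.1, 188.1, 109.3]
eef_rot: [-0.337, 0.941, -0.001, 0.0]
ft_force: [-4.3, -3.4, 5.5]
width: 14.2
```

```bash
python3 - <<'E'
from h import *
snap("wrist","w18")
i=cv2.imread("pics/w18.png"); cv2.imwrite("pics/w18c.png",cv2.resize(i[0:120,250:410],(800,600),interpolation=cv2.INTER_CUBIC))
E
python3 ptr.py w18
```

```text
bright -49.0 -41.5 cent -45.23869410569106 249.4
bright 122.0 136.0 cent 128.86681737762925 147.8
```

View pics/w18c.png

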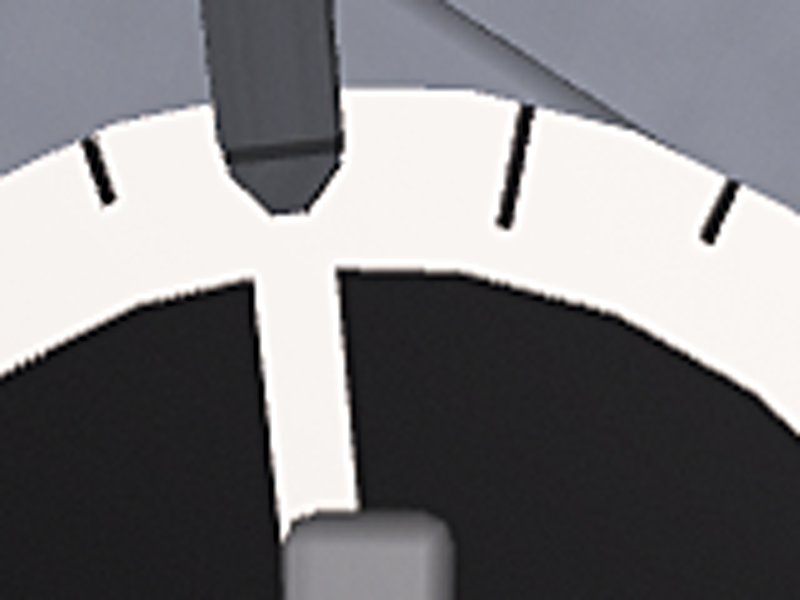

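They are aligned, with the pointer extrapolated to column 290 and the clip tip at 291. I'll release and back off.

Call:
{"method": "carry_out", "body": {
  "series": [
    {"translation":[0,0,0],"yaw":0},
    {"translation":[0,0,0],"yaw":0},
    {"translation":[0,0,0],"yaw":0},
    {"translation":[0,0,0],"yaw":0}
  ],
  "grip": 0.5
}}

```text
t: 18.52
tool_pos: [522.9, 188.8, 107.7]
eef_rot: [-0.337, 0.941, 0.0, 0.0]
ft_force: [0.1, -0.1, -0.3]
width: 42.5
```

Call:
{"method": "carry_out", "body": {
  "series": [
    {"translation":[0,0,-15],"yaw":0},
    {"translation":[0,0,-40],"yaw":0},
    {"translation":[0,0,-70],"yaw":0},
    {"translation":[0,0,-95],"yaw":0},
    {"translation":[0,0,-110],"yaw":0}
  ]
}}

```text
t: 18.93
tool_pos: [523.7, 188.9, 221.3]
eef_rot: [-0.337, 0.941, 0.0, 0.002]
ft_force: [0.7, -0.8, 0.9]
width: 42.7
```

Call:
{"method": "carry_out", "body": {
  "series": [
    {"translation":[0,0,0],"yaw":0},
    {"translation":[0,0,0],"yaw":0},
    {"translation":[0,0,0],"yaw":0}
  ]
}}

```text
t: 19.18
tool_pos: [522.5, 188.7, 216.6]
eef_rot: [-0.337, 0.941, 0.0, -0.001]
ft_force: [-0.6, -0.2, -0.0]
width: 42.7
```

```bash
python3 - <<'E'
from h import *
snap("wrist","w19"); snap("scene","s19"); snap("top","t19"); st()
i=cv2.imread("pics/w19.png"); cv2.imwrite("pics/w19c.png",cv2.resize(i[20:140,240:400],(800,600),interpolation=cv2.INTER_CUBIC))
i=cv2.imread("pics/s19.png");cv2.imwrite("pics/s19c.png",cv2.resize(i[90:310,220:460],(654,600),interpolation=cv2.INTER_CUBIC))
E
python3 ptr.py w19; python3 ptr.py s19
```

```text
t 19.333
joint_positions [ 0.708 -0.078 -0.084 -0.    -1.567 -0.02 ]
tool_pos [522.493 188.459 216.42 ]
eef_rot [-0.337  0.941 -0.    -0.001]
ft_force [0.218 0.162 0.029]
width 42.714
bright -49.0 -41.5 cent -45.211851618987744 253.6
bright -48.5 -41.0 cent -44.743947612118 160.4
bright 123.5 131.5 cent 127.43704163375833 91.4
```

View pics/w19c.png

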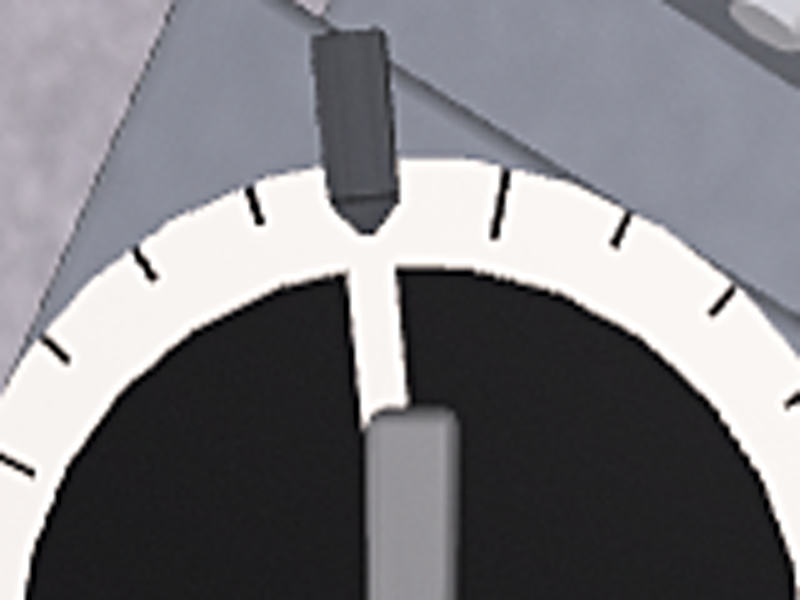

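View pics/s19c.png

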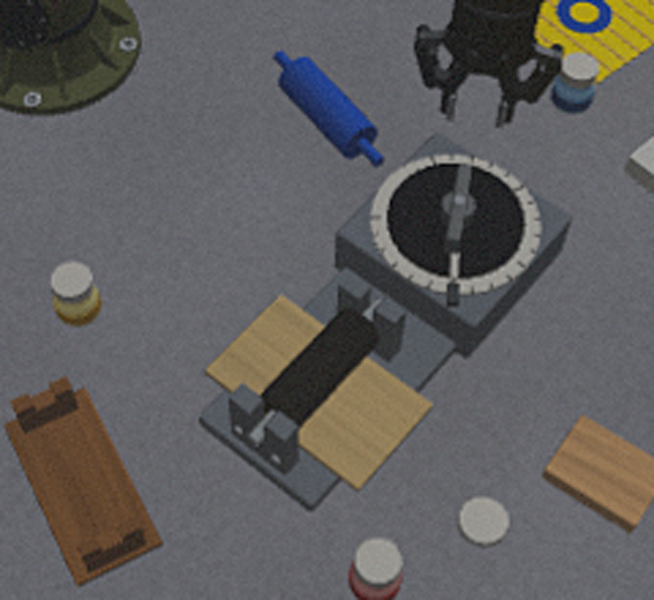

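View pics/t19.png

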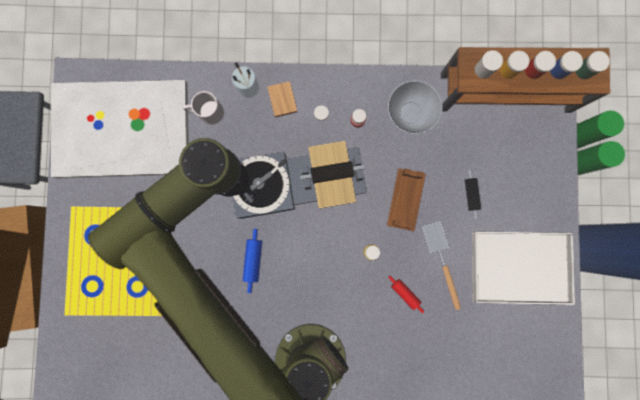

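The pointer is aligned after release (367.5 against clip tip 367), the roller is seated, and the jars are standing and unmoved. I'm handing in.

```bash
python3 -c "
from h import *
print(env.sign_off()); print(env.state()['t'])"
```

```text
the job is handed in; nothing more can be done
None
the job is handed in; nothing more can be done
```

The job is done and handed in at about 19.3 s of robot time, out of the 66 s allowed. The hand-in gives no verdict.

- **Roller:** I took the large black roller from its stand and lowered it into both slots. It bottomed at z = 67.3 mm (seat 67 mm) and the force rose by about 17 N. After release, both views show both axle ends down in their slots.
- **Dial:** I wound it clockwise about 3 rad by the handle, with one regrasp, approaching the clip in small steps from below. After release the pointer reads -45.2° in the wrist camera and -44.7° in the scene camera. The clip reads between -45.4° and -46.2° depending on the view. In the last wrist picture the pointer's line meets the clip tip within about 1 px.
- **Surroundings:** The jars look upright and in place. Jar_a is hidden by the arm in the last top view, so I checked it by eye in the scene view only. The gripper stands clear above the dial, and no force I read exceeded about 17 N.
- **Disagreement:** The scene camera's angles differ by about 0.5° from the wrist camera's throughout. I relied on the wrist view.

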